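# Show a polished valve ball at the parts counter, held in tongs

### The arm

A 7-joint arm with a two-finger parallel gripper is mounted at the origin on the work surface. World frame = base frame: x ahead of the robot, y to its left, z up, the work surface at z = 0. Lengths are in m, angles in rad, forces in N, time in s.
With the tool pointing down it reaches from about 0.425 to 0.925 m from the base axis. Payload 6.8 kg.
Tool frame: the origin (TCP) lies at the very end of the fingers, on their centre line; the grasp point (between the pads) lies 19 mm behind it (tcp_to_grasp is the distance from the TCP to the grasp point, in m); z points along the fingers, y is the direction in which the jaws open and shut (so a half turn about z gives the same grasp; the last joint's range is limited). The gripper opens to 85 mm and grips with 20 to 120 N. Pads are 22 mm wide; open, the fingers measure 114 mm over their backs; the gripper's body (76 mm by 85 mm) begins 54 mm behind the grasp point. The pads swing forward as they close: fully open they stand 13 mm farther back than shut.
Start: joints at [1.143, 0.477, 0.022, 1.555, -0.011, 1.109, -0.083], TCP at [0.212, -0.641, 0.201] pointing down, gripper open.
Joint ranges: [-2.96, 2.96], [-0.34, 2.1], [-1.41, 1.46], [0.24, 2.44], [-1.37, 4.51], [0.17, 1.92], [-2.96, 2.96]. Speed limits (rad/s): [2.39, 2.39, 3.14, 3.14, 3.14, 3.14, 3.14].

### API

Orientations are given as a unit quaternion [w, x, y, z].
In Python, from station import * gives the robot as it stands.
- The arm moves only by the tool apply_moves, never from a script. Its argument "increments" is one flat list of numbers, 5 for each row, row after row: the finger opening in mm, from 0 to 85.4, then the shift along the tool's x, y, z in mm, then the turn about the tool's z in degrees. In form: [claw, tx, ty, tz, roll, claw, tx, ty, tz, roll, ...]. A call has 1 to 12 rows; each row shifts and turns the pose as measured when the row begins, along the tool's axes as they then stand; what a row does not reach is not made up. A row lasts 1/8 s, in which the tool goes at most 62.5 mm and 10.7 degrees, less where a joint would pass 70% of its speed; a pose out of reach is approached as far as the arm can. A call with a gripper value outside its range is refused whole. The fingers move at their own pace and stop on an object; "squeeze" is the grip in N (left out, the last holds). Time passes only in rows, so rows that do not move let the fingers close. It gives the time, the measured TCP pose, the force and the opening at its end, in the units of the state.
- get_obs(): the state, without advancing time (a new reading comes with each control period).
- read_camera(name): name is "side" or "top"; returns (picture, depth): 384x512x3 uint8, blue, green, red; 384x512 float32, m along the optical axis (not along the pixel's ray), 0 where there is no reading.
- get_calibration(name): a dict with "mtx" (3x3 intrinsics, pixels), "camera_from_world" (4x4, takes a point from world to camera coordinates). Camera axes: x right, y down, z forward; pixel columns grow to the right and rows downward; lengths in m; the calibration is good to about 2 mm. A picture is of the moment at which its call begins. get_calibration takes no time and is no camera call.
- hand_in(): hands the job in, once; it reports no verdict.
Trained networks look in the newest picture that a camera, given by its name, has taken for a name from the list of things; names that differ only in an ending like _2 or _b are one class to them, and where a whole thing is asked for, a point or a joint stands for the part that bears it (a point fixed in the world has none). Each returns a list of dicts, best first, with "p" (0 to 1); they miss things now and then, are a little off and sometimes report something else, mostly with a low value. They report only what shows in the picture. A call takes as long as a camera call. They do not tell look-alikes from the thing itself.
- outline_of(camera, thing): "pixels" (384x512 bool, what is visible of it) and "extent" ([centre column, centre row, width, height] in pixels, round what is visible of it).
The state is a dict: "t": time; "q": joint angles; "joint_vel": joint speeds; "joint_torque": joint torques, N m; "eef_pos": TCP position; "tool_rot": TCP orientation; "contact_force": force on the tool from outside, world axes, zero at the start; "torque": the same for the moment, N m; "gripper_width": opening from 0.0 (shut) to 1.0 (fully open).
Only numpy, scipy, OpenCV 4.12 (cv2) and the standard library are available. Lean on these libraries where they do the work, as an engineer would, in place of code of your own. Each camera call takes 0.05 s, during which the arm holds its last target.

### The job

A customer wants to see the polished valve ball that is kept under the blue dust cap on the grey parts keeper. Slide the dust cap fully off to its end stop and leave it there, then grip the tongs, close their jaws on the ball and lift it out of its seat, without the gripper or arm ever touching the ball itself. Finish while still holding the ball still in the tongs, at least 12 cm above its seat; leave the other things on the counter where they are.

Things in the scene. Friction and masses are not known exactly. Their poses are not given: they have to be found in the camera images.
- keeper: grey plastic parts keeper, fixed to the counter: base 72 (x) x 236 (y) x 12 mm high, with an upright end plate (to 70 mm above the counter) at its -y end. Origin: on the counter, straight below the ball's seat; base from y -52 to +184 mm, end plate from y -50 to -44 mm. The dust cap slides along +y. The counter beside its -x and +x sides is free.
- seat (a point): centre of the ball when it sits in its seat, 46 mm above the counter, straight above the keeper's origin; axes as the keeper. The seat is a black tube standing on the base, 27 mm outside diameter, its rim 33.5 mm above the counter; the ball rests on its rim.
- cap (a joint): travel of the dust cap along the keeper's +y axis (m): 0 is fully on (covering the ball), 0.095 is the end stop, fully off and clear of the ball. It is held by friction of about 4 N and stays where it is left. It starts within 8 mm of fully on.
- cap_handle (a point): pinching point in the middle of the white grip fin on the blue dust cap (cap 59 x 84 mm, its top 74 mm above the counter). The fin is 36 mm long (x), 12 mm thick (y) and stands from 74 to 110 mm above the counter; this point is 96 mm above the counter. Axes as the keeper's; moves with the cap.
- ball_center (a point): centre of the bright steel valve ball, 32 mm diameter, with a dark 12 mm bore, about 90 g; it sits loosely in its seat under the cap.
- tongs_grip (a point): steel tongs, 130 g, lying flat and open on the counter: point midway between the two black grip plates, half-way up (22 mm above the counter). Jaws point along +x and close along y, level. Plates 40 mm long (x), 44 mm tall from the counter up; over their outer faces 57 mm open, 46 mm (then parallel) on the ball. Hinge head at x -105 to -75 mm, 30 mm wide, 44 mm tall.
- tongs_jaws (a point): midway between the green jaw pads, 90 mm ahead (+x) of tongs_grip at the same height. Pads 26 mm long (x), 26 mm tall, 4 mm thick; gap between them 56 mm open, 32 mm on the ball; 1 mm less over the grip plates closes the gap by about 2.1 mm. Squeezed to 52 or 53 mm over the plates, the tongs can be carried still open (gap about 46 mm).
- tong_l (a joint): closing angle of the left tong arm (rad): 0 fully open, 0.07 on the ball, 0.14 fully shut; the right arm moves alike. A spring holds the tongs open: it takes about 5 N on each grip plate to begin closing and 7 N at the ball, so grip with about 20 to 25 N to hold the ball.
- elbow: brass pipe elbow, about 63 x 63 x 32 mm, lying on the counter: leave it. Origin on the counter at its corner.
- coupling: upright white plastic pipe coupling, 112 mm diameter, 120 mm tall: leave it. Origin at its foot.
- stapler: black stapler, 150 x 36 x 43 mm: leave it. Origin under its middle.
- tape: orange tape measure, 62 x 34 x 60 mm: leave it. Origin under its middle.
- nut: brass pipe nut, 38 mm wide, 28 mm tall: leave it. Origin at its foot.
- cleaner: small bottle with a red cap, 54 mm diameter, 125 mm tall: leave it. Origin at its foot.
Mind the look-alikes: they are no part of the job. There is more than one size of the keeper; the job needs the largest.

How it is judged:
By the outcome, as a careful person would: the job done as asked, in the order asked, and still so for the second after the job is handed in, while the arm keeps its last pose, push and grip.
It also fails if it takes over 67 s, if anything falls off the work surface, if the arm or the gripper's body presses on something with over 40 N, if the wrist force passes 120 N, or if a joint passes its speed limit or range.

## Working session

There is one attempt and no reset: what is moved stays moved. The work goes in short steps, Python scripts to look and compute and a tool call to move; the robot and the scene stay as the last step left them, time stands still between calls to the robot, and variables do not carry over. Pictures are saved under pics/ and viewed, and the job is handed in when it is done.

Besides the shell and the picture viewer there is one more tool, called after "Emit:" by a JSON object that holds its "op" and its "data", one argument or row to a line. apply_moves: Moves the arm, as the interface text tells. Its arguments: {"type":"object","properties":{"increments":{"type":"array"},"squeeze":{"type":"number"}},"required":["increments"]}

```bash
ls; mkdir -p pics; cat > h.py <<'E'
from station import *
import numpy as np, cv2
def snap(name,tag):
    im,d=read_camera(name); cv2.imwrite(f'pics/{tag}.png',im); np.savez(f'{tag}.npz',im=im,d=d); return im,d
def world(name,d,u=None,v=None):
    c=get_calibration(name);K=c["mtx"];T=np.linalg.inv(c["camera_from_world"])
    vv,uu=np.mgrid[0:384,0:512]
    P=np.stack([(uu-K[0,2])/K[0,0]*d,(vv-K[1,2])/K[1,1]*d,d],-1)
    return P@T[:3,:3].T+T[:3,3]
def proj(name,p):
    c=get_calibration(name);q=c["camera_from_world"]@np.r_[p,1];k=c["mtx"]@q[:3];return k[:2]/k[2]
E
python3 - <<'E'
from h import *
print(get_obs())
for n in("top","side"):
    snap(n,n+"0"); print(get_calibration(n))
E
```

```text
pics
{'t': 0.0, 'q': array([ 1.14288298,  0.47780129,  0.0223681 ,  1.55644477, -0.0115441 ,
        1.10929331, -0.08311189]), 'joint_vel': array([ 1.28324693e-03,  7.62762369e-05,  1.27457692e-03,  1.04580834e-03,
       -5.74987204e-04, -2.55422501e-05,  6.64651909e-05]), 'joint_torque': array([-3.94982235e-04, -5.96440566e+01,  1.60784326e+00, -2.81196749e+01,
        1.24492549e-02,  9.34429758e-03,  3.08708468e-05]), 'eef_pos': array([ 0.21198921, -0.6401702 ,  0.19972833]), 'tool_rot': array([-8.87439591e-04,  9.87244534e-01,  1.59208680e-01, -1.98259156e-04]), 'contact_force': array([-0.11217016,  0.11104049, -0.20944534]), 'torque': array([0.02217601, 0.0206551 , 0.01133081]), 'gripper_width': 0.9988103984757745}
{'mtx': array([[360.37829478,   0.        , 257.03583174],
       [  0.        , 360.37829478, 190.03242794],
       [  0.        ,   0.        ,   1.        ]]), 'camera_from_world': array([[ 0.00969264, -0.99983769, -0.01518714,  0.00877086],
       [-0.99029925, -0.00749263, -0.1387489 ,  0.50326785],
       [ 0.13861259,  0.01638465, -0.99021114,  1.05919629],
       [ 0.        ,  0.        ,  0.        ,  1.        ]])}
{'mtx': array([[476.97367885,   0.        , 249.64520351],
       [  0.        , 476.97367885, 192.08541119],
       [  0.        ,   0.        ,   1.        ]]), 'camera_from_world': array([[-0.97100211, -0.23873791,  0.01261432,  0.518826  ],
       [-0.13372871,  0.49865423, -0.85642314,  0.12168576],
       [ 0.19817049, -0.83327557, -0.51612042,  1.4370083 ],
       [ 0.        ,  0.        ,  0.        ,  1.        ]])}
```

View pics/top0.png

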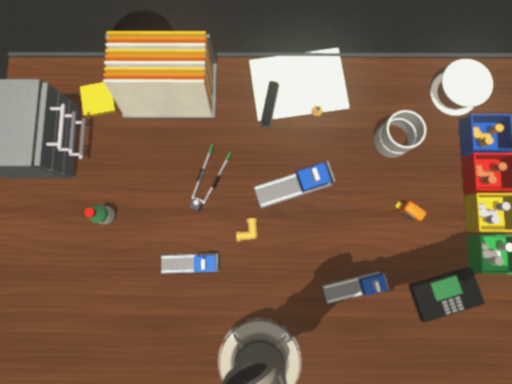

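View pics/side0.png

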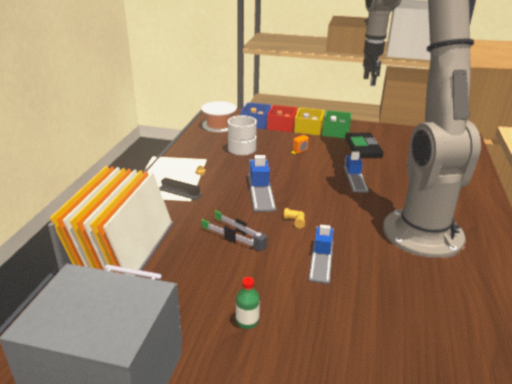

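The pictures show three keepers. The largest is at about (293,185) in the top view, with its cap at the right end, so keeper +y runs left in the image. The tongs are at about (210,177), jaws pointing up. Next I'll measure both.

```bash
python3 - <<'E'
from h import *
for n in("top","side"):
    for t in("keeper","cap","cap_handle","tongs_grip","tongs_jaws","tong_l"):
        r=outline_of(n,t)
        for i,x in enumerate(r):
            print(n,t,round(x["p"],2),np.round(x["extent"],1),x["pixels"].sum())
            np.save(f"m_{n}_{t}_{i}.npy",x["pixels"])
for n,b in(("top",(180,130,350,220)),("side",(190,140,290,255))):
    z=np.load(n+"0.npz");im=z["im"];c=im[b[1]:b[3],b[0]:b[2]]
    s=800//(b[2]-b[0]); s=min(s,600//(b[3]-b[1]))
    cv2.imwrite(f"pics/{n}0z.png",cv2.resize(c,None,fx=s,fy=s,interpolation=cv2.INTER_CUBIC)); print(s)
E
```

```text
top keeper 0.95 [354.8 288.1  67.5  35.9] 1325
top keeper 0.8 [295.6 185.3  78.4  42.2] 1852
top keeper 0.65 [191.9 266.1  56.4  20.9] 1069
top cap 0.7 [206.3 264.4  24.6  15.1] 354
top cap 0.68 [371.9 283.9  27.8  18.9] 448
top cap 0.59 [311.4 178.7  36.1  28.8] 637
top cap_handle 0.87 [373.5 284.4  28.8  22.9] 467
top cap_handle 0.87 [206.2 262.9  19.7  19.4] 332
top cap_handle 0.81 [314.9 179.8  35.2  26.7] 674
top tongs_grip 0.88 [211.6 180.5  39.5  64.4] 420
top tongs_jaws 0.71 [211.1 177.6  39.6  66.3] 347
top tong_l 0.56 [200.8 173.5  22.6  56.4] 164
side keeper 0.94 [322.2 255.2  24.1  56.2] 1055
side keeper 0.65 [260.8 182.1  30.1  57.1] 1202
side keeper 0.55 [356.9 174.   25.5  40.2] 602
side cap 0.92 [322.6 240.2  22.3  32.3] 495
side cap 0.88 [353.6 162.5  13.9  25.4] 312
side cap 0.8 [259.4 170.1  18.8  29.4] 539
side cap 0.71 [201.5 170.2   7.4   6.3] 71
side cap_handle 0.93 [325.4 242.3  20.8  28.7] 469
side cap_handle 0.83 [261.5 170.5  18.7  27.4] 487
side cap_handle 0.56 [354.4 161.6  17.3  15.1] 282
side tongs_grip 0.95 [234.6 231.8  66.   40.5] 930
side tongs_jaws 0.9 [234.3 231.7  69.7  40.5] 1100
side tong_l 0.68 [229.2 231.6  45.3  23.6] 403
4
5
```

View pics/top0z.png

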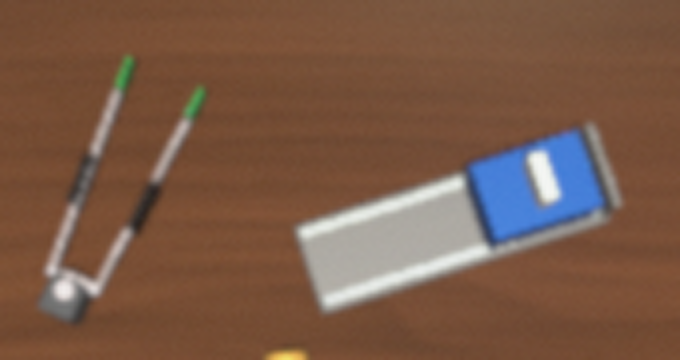

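View pics/side0z.png

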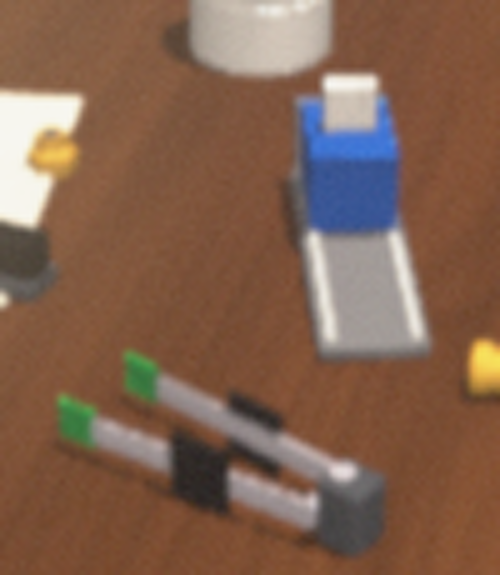

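```bash
python3 - <<'E'
from h import *
for n,b in(("top",(240,150,345,215)),("side",(235,145,290,215))):
    z=np.load(n+"0.npz");W=world(n,z["d"]);im=z["im"].astype(int)
    v,u=np.mgrid[b[1]:b[3],b[0]:b[2]]
    P=W[b[1]:b[3],b[0]:b[2]].reshape(-1,3);C=im[b[1]:b[3],b[0]:b[2]].reshape(-1,3)
    blue=(C[:,0]>C[:,2]+50)
    Q=P[blue];print(n,"blue",len(Q),np.percentile(Q,[2,50,98],axis=0).round(4).tolist())
    top=Q[Q[:,2]>0.068]; 
    if len(top)>10:
        r=cv2.minAreaRect((top[:,:2]*1000).astype(np.float32));print("captop",len(top),top[:,2].mean(),r)
    fin=P[(P[:,2]>0.1)];print("fin",len(fin),fin[:,:].min(0),fin.max(0),np.median(fin,0))
    grey=(abs(C[:,0]-C[:,2])<25)&(C.min(1)>90)&(P[:,2]<0.03)
    G=P[grey];print("base",len(G),np.median(G[:,2]),cv2.minAreaRect((G[:,:2]*1000).astype(np.float32)))
    al=P[(P[:,2]>0.006)&(P[:,2]<.12)]
    print("all",len(al),cv2.minAreaRect((al[:,:2]*1000).astype(np.float32)))
    tab=P[abs(P[:,2])<.006];print("table z",np.median(tab[:,2]))
E
```

```text
top blue 549 [[0.505, -0.1985, -0.0021], [0.5386, -0.1489, 0.0709], [0.5861, -0.1107, 0.0752]]
captop 461 0.07607650661399418 ((477.6688232421875, -84.66323852539062), (82.36681365966797, 287.07257080078125), 41.665653228759766)
fin 94 [ 0.35148282 -0.16398167  0.10125038] [ 0.55747097 -0.00481433  1.11878903] [ 0.529161   -0.1499089   0.10877504]
base 1103 0.009588585718901976 ((522.3504638671875, -94.3150634765625), (74.84916687011719, 229.98300170898438), 18.513906478881836)
all 1779 ((520.7183227539062, -98.34011840820312), (72.08831024169922, 234.62997436523438), 18.3155460357666)
table z -0.0024292395266258815
side blue 385 [[0.5014, -0.19, 0.019], [0.5306, -0.1214, 0.0609], [0.5738, -0.1044, 0.077]]
captop 163 0.08244107447804265 ((378.6016845703125, 525.3756103515625), (61.71923828125, 1496.8702392578125), 13.391535758972168)
fin 53 [ 0.23528138 -0.16852686  0.10012185] [0.55504331 1.26060823 0.83933919] [ 0.53109953 -0.14984331  0.10859774]
base 618 0.011392546470850418 ((548.5086669921875, -198.87518310546875), (117.32935333251953, 452.255615234375), 23.650211334228516)
all 1296 ((552.27392578125, -171.08412170410156), (102.1511001586914, 510.4747009277344), 25.597394943237305)
table z -0.0008413116903348561
```

```bash
python3 - <<'E'
from h import *
th=np.radians(18.4);ax=np.array([np.cos(th),np.sin(th)]);ay=np.array([-ax[1],ax[0]])
o=np.array([.5415,-.161])
for n,b in(("top",(240,150,345,215)),("side",(235,145,290,215))):
    z=np.load(n+"0.npz");W=world(n,z["d"]);im=z["im"].astype(int)
    P=W[b[1]:b[3],b[0]:b[2]].reshape(-1,3);C=im[b[1]:b[3],b[0]:b[2]].reshape(-1,3)
    L=np.c_[(P[:,:2]-o)@ax,(P[:,:2]-o)@ay,P[:,2]]*1000
    k=(abs(L[:,0])<60)&(L[:,1]>-70)&(L[:,1]<200)
    L=L[k];C=C[k]
    def show(t,S):
        if len(S)>5: print(n,t,len(S),"x",np.percentile(S[:,0],[1,5,50,95,99]).round(1),"y",np.percentile(S[:,1],[1,5,50,95,99]).round(1),"z",np.median(S[:,2]).round(1), cv2.minAreaRect(S[:,:2].astype(np.float32))[2])
    show("fin",L[(L[:,2]>98)&(L[:,2]<118)])
    show("captop",L[(L[:,2]>68)&(L[:,2]<82)&(C[:,0]>C[:,2]+50)])
    show("base",L[(L[:,2]>6)&(L[:,2]<18)])
    show("all",L[(L[:,2]>6)&(L[:,2]<120)])
E
```

```text
top fin 57 x [-16.8 -15.4  -0.   15.9  17.4] y [ 0.2  0.4  6.4 11.6 11.7] z 106.8 89.9234848022461
top captop 457 x [-28.5 -26.6  -0.7  27.7  29.7] y [-35.3 -32.   11.5  44.1  47.1] z 71.3 0.35207727551460266
top base 1024 x [-35.3 -33.5  -2.8  31.9  34.8] y [-34.9  23.9 110.3 176.4 182. ] z 9.8 89.9155502319336
top all 1779 x [-35.  -31.8  -2.7  29.6  34.4] y [-48.2 -44.4  55.7 170.7 180.6] z 12.4 89.9155502319336
side fin 42 x [-15.8 -15.    0.1  15.4  16. ] y [-1.5  0.4  9.  15.1 16.1] z 106.3 2.048927068710327
side captop 159 x [-28.9 -26.4   2.5  28.3  29.3] y [-32.  -25.4  23.3  49.7  51.9] z 73.1 89.61382293701172
side base 569 x [-35.2 -32.5   2.8  33.4  35.6] y [-31.8  26.3 113.3 181.4 186.3] z 11.2 0.3950835168361664
side all 1098 x [-34.8 -29.    3.1  31.2  35. ] y [-46.3 -17.7  48.8 175.7 184.8] z 15.9 0.3950835168361664
```

```bash
python3 - <<'E'
from h import *
for n,b in(("top",(180,135,240,215)),("side",(195,205,270,255))):
    z=np.load(n+"0.npz");W=world(n,z["d"]);im=z["im"].astype(int)
    P=W[b[1]:b[3],b[0]:b[2]].reshape(-1,3);C=im[b[1]:b[3],b[0]:b[2]].reshape(-1,3)
    k=(P[:,2]>0.010)&(P[:,2]<0.07);
    g=(C[:,1]>C[:,2]+30)&(C[:,1]>C[:,0]+25)
    dk=(C.max(1)<75)&k; 
    print(n,"all",k.sum(),cv2.minAreaRect((P[k][:,:2]*1000).astype(np.float32)))
    for t,m in(("green",g),("dark",dk)):
        S=P[m]*1000; print(n,t,len(S))
        if len(S)>4:
            _,lab,cen=cv2.kmeans(S.astype(np.float32)[:,:2],2 if t=="green" else 3,None,(3,50,.1),5,0)
            for i in range(len(cen)): q=S[lab.ravel()==i]; print("  ",len(q),np.median(q,0).round(1),q[:,2].max().round(1))
E
```

```text
top all 408 ((540.1458740234375, 166.61639404296875), (64.18667602539062, 205.82420349121094), 65.51020812988281)
top green 32
   18 [637.1 160.   28.8] 33.7
   14 [614.6 103.8  31. ] 35.6
top dark 57
   37 [529.6 139.1  38.7] 45.2
   11 [450.1 185.2  36.2] 42.3
   9 [547.5 190.4  42.3] 44.3
side all 872 ((511.0299072265625, 91.56725311279297), (221.0347137451172, 208.50392150878906), 69.41641998291016)
side green 83
   1 [ 235.3 1260.6  839.3] 839.3
   82 [623.9 107.6  24.9] 37.5
side dark 177
   34 [527.3 143.6  39.9] 45.5
   40 [460.6 211.8  20.6] 36.0
   103 [547.3 190.7  29.4] 45.4
```

```bash
python3 - <<'E'
from h import *
o=np.array([.5395,.1662])
D=[]
for n,b in(("top",(180,135,240,215)),("side",(195,205,270,255))):
    z=np.load(n+"0.npz");W=world(n,z["d"]);im=z["im"].astype(int)
    P=W[b[1]:b[3],b[0]:b[2]].reshape(-1,3)
    k=(P[:,2]>0.010)&(P[:,2]<0.06)&(np.hypot(*(P[:,:2]-o).T)<.125);D.append(P[k])
for yaw in(-19,-20,-21,-22,-23,-24):
    th=np.radians(yaw);ax=np.array([np.cos(th),np.sin(th)]);ay=np.array([-ax[1],ax[0]])
    for n,P in zip("ts",D):
        L=np.c_[(P[:,:2]-o)@ax,(P[:,:2]-o)@ay,P[:,2]]*1000
        s=[]
        for lo,hi in((-105,-78),(-55,-25),(-18,18),(30,65),(78,100)):
            q=L[(L[:,0]>lo)&(L[:,0]<hi)]
            u,w=q[q[:,1]>0],q[q[:,1]<0]
            s.append((np.median(u[:,1]).round(1),np.median(w[:,1]).round(1),(np.median(u[:,1])/2+np.median(w[:,1])/2).round(1),len(u),len(w)))
        print(yaw,n,[tuple(map(float,x)) for x in s],np.percentile(L[:,0],[.5,99.5]).round(1))
E
```

```text
-19 t [(9.3, -8.3, 0.5, 49.0, 48.0), (21.4, -21.2, 0.1, 19.0, 21.0), (21.9, -29.1, -3.6, 47.0, 39.0), (21.6, -32.5, -5.4, 22.0, 20.0), (21.0, -38.8, -8.9, 17.0, 18.0)] [-102.5  101.8]
-19 s [(15.1, -6.1, 4.5, 141.0, 32.0), (22.3, -20.4, 0.9, 47.0, 42.0), (25.5, -26.3, -0.4, 108.0, 93.0), (22.7, -31.4, -4.4, 48.0, 42.0), (23.3, -36.7, -6.7, 43.0, 43.0)] [-104.3  101.4]
-20 t [(8.1, -8.8, -0.4, 43.0, 54.0), (20.6, -21.9, -0.7, 19.0, 21.0), (21.9, -29.1, -3.6, 47.0, 41.0), (22.4, -31.8, -4.7, 22.0, 20.0), (22.7, -36.9, -7.1, 18.0, 17.0)] [-102.5  101.5]
-20 s [(13.5, -5.1, 4.2, 133.0, 40.0), (21.6, -21.1, 0.2, 46.0, 42.0), (25.5, -26.3, -0.4, 109.0, 93.0), (23.7, -30.6, -3.4, 50.0, 44.0), (24.8, -35.1, -5.1, 44.0, 42.0)] [-104.4  101. ]
-21 t [(6.9, -10.3, -1.7, 42.0, 55.0), (20.0, -22.7, -1.4, 19.0, 21.0), (21.9, -29.3, -3.7, 47.0, 40.0), (23.4, -31.1, -3.8, 22.0, 20.0), (24.2, -35.5, -5.6, 18.0, 18.0)] [-102.3  101.4]
-21 s [(11.9, -6.4, 2.8, 130.0, 43.0), (21.2, -21.7, -0.3, 47.0, 41.0), (25.4, -26.3, -0.5, 106.0, 92.0), (24.5, -29.6, -2.6, 50.0, 45.0), (26.3, -33.6, -3.6, 44.0, 42.0
[... 440 characters left out ...]
-24.1, -2.8, 20.0, 20.0), (22.1, -29.3, -3.6, 45.0, 41.0), (25.5, -29.4, -2.0, 24.0, 20.0), (27.5, -32.6, -2.6, 18.0, 19.0)] [-102.1  102.3]
-23 s [(9.9, -7.2, 1.4, 112.0, 63.0), (20.1, -22.7, -1.3, 47.0, 39.0), (25.5, -26.3, -0.4, 104.0, 96.0), (26.2, -28.0, -0.9, 48.0, 46.0), (29.5, -30.4, -0.5, 43.0, 41.0)] [-104.3  102.1]
-24 t [(5.2, -11.9, -3.3, 27.0, 69.0), (18.0, -24.8, -3.4, 20.0, 20.0), (22.3, -29.3, -3.5, 47.0, 40.0), (26.5, -28.7, -1.1, 23.0, 20.0), (29.1, -31.1, -1.0, 19.0, 17.0)] [-102.2  101.8]
-24 s [(8.7, -8.4, 0.2, 106.0, 69.0), (19.2, -23.4, -2.1, 46.0, 39.0), (25.5, -26.1, -0.3, 101.0, 95.0), (27.0, -27.2, -0.1, 50.0, 46.0), (31.2, -28.8, 1.2, 41.0, 41.0)] [-104.3  101.7]
```

Both cameras agree on the keeper: origin (0.5415, -0.161), yaw 18.4°, fin at keeper y of about 6.5 mm, with the cap top at 71–73 mm and the fin top at 107 mm as they should be. The tongs are at grip (0.538, 0.1645), yaw -23°. I'll move above the fin first.

```bash
cat >> h.py <<'E'
TH=np.radians(18.4);KO=np.array([.5415,-.161]);AX=np.array([np.cos(TH),np.sin(TH)]);AY=np.array([-AX[1],AX[0]])
def k2w(x,y): return KO+x*AX+y*AY
def go(p,yaw=None):
    from scipy.spatial.transform import Rotation as R
    o=get_obs();w=o["tool_rot"];M=R.from_quat([w[1],w[2],w[3],w[0]]).as_matrix()
    y=np.degrees(np.arctan2(M[1,0],M[0,0]))
    print("t",round(o["t"],2),"tcp",o["eef_pos"].round(4),"yaw",y.round(2),"tilt z",M[:,2].round(4),"F",o["contact_force"].round(1),"w",round(o["gripper_width"]*85.4,1),"keeper xy",((o["eef_pos"][:2]-KO)@np.c_[AX,AY]*1000).round(1))
    if p is not None: print("tool mm",(M.T@(np.array(p)-o["eef_pos"])*1000).round(1),"roll",None if yaw is None else round(y-yaw,2))
E
```

Emit:
{"op": "apply_moves", "data": {
  "increments": [60,40,-30,0,0,60,40,-30,0,0,60,40,-30,0,0,60,40,-30,0,0,60,40,-30,0,0,60,40,-30,0,0,60,40,-30,0,0,60,40,-30,0,0,60,40,-30,0,0,60,40,-30,0,0],
  "squeeze": 30
}}

```text
t: 1.95
eef_pos: [0.5048, -0.2239, 0.2013]
tool_rot: [0.003, 0.988, 0.154, 0.001]
contact_force: [0.3, -0.2, -1.0]
gripper_width: 0.702
```

```bash
python3 -c "
from h import *
p=k2w(0,.0065);go([*p,.2],18.4)"
```

```text
t 1.95 tcp [ 0.5048 -0.2239  0.2013] yaw 17.76 tilt z [ 0.0027 -0.0058 -1.    ] F [ 0.3 -0.2 -1. ] w 59.9 keeper xy [-54.7 -48.1]
tool mm [ 54.1 -55.2   1. ] roll -0.64
```

Emit:
{"op": "apply_moves", "data": {
  "increments": [60,27,-27,0,0,60,22,-22,20,0,60,5,-6,25,-0.6,60,0,0,0,0]
}}

```text
t: 2.45
eef_pos: [0.544, -0.1477, 0.1565]
tool_rot: [0.003, 0.986, 0.164, 0.003]
contact_force: [-0.1, -0.0, 1.4]
gripper_width: 0.709
```

```bash
python3 -c "
from h import *
p=k2w(0,.0065);go([*p,.082],18.4);snap('top','top1');snap('side','side1')
for n,b in(('top',(260,120,380,220)),('side',(220,100,320,215))):
    im=np.load(n+'1.npz')['im'][b[1]:b[3],b[0]:b[2]]
    cv2.imwrite(f'pics/{n}1z.png',cv2.resize(im,None,fx=4,fy=4,interpolation=2))
"
```

```text
t 2.45 tcp [ 0.544  -0.1477  0.1565] yaw 18.85 tilt z [ 0.0069 -0.0047 -1.    ] F [-0.1 -0.   1.4] w 60.6 keeper xy [ 6.6 11.8]
tool mm [-7.   4.8 74.5] roll 0.45
```

View pics/side1z.png

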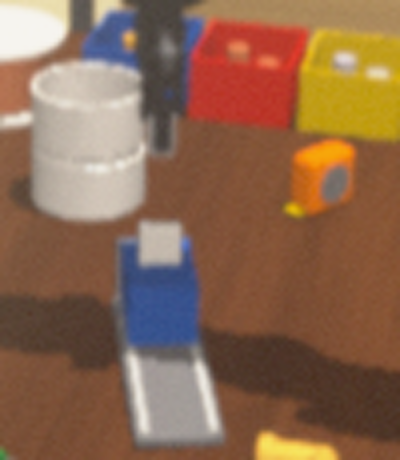

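```bash
python3 -c "
from h import *
o=get_obs()['eef_pos']
for n in('top','side'): print(n,proj(n,o),proj(n,[*k2w(0,.0065),.110]))
"
```

```text
top [316.40974122 168.72213654] [315.94205303 174.15492025]
side [257.72080463 143.60089796] [259.49438137 156.11859937]
```

View pics/top1z.png

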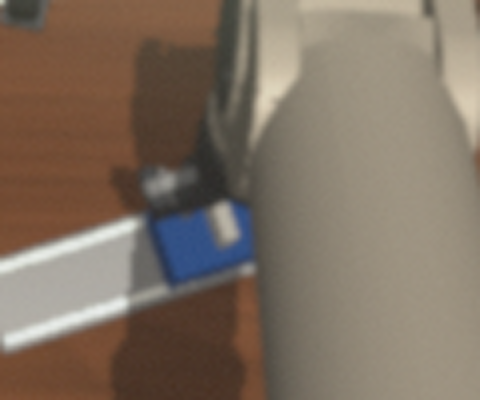

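The side view shows the finger tip near (260,139) and the fin top at (259,155). Both match the projections to a few pixels, so I'll correct laterally and descend.

Emit:
{"op": "apply_moves", "data": {
  "increments": [60,-7,5,0,-0.4,60,0,0,10,0,60,0,0,0,0]
}}

```text
t: 2.92
eef_pos: [0.5404, -0.1596, 0.1502]
tool_rot: [0.005, 0.986, 0.164, 0.006]
contact_force: [0.1, -0.3, 0.4]
gripper_width: 0.698
```

```bash
python3 -c "
from h import *
p=k2w(0,.0065);go([*p,.082],18.4)"
```

```text
t 2.92 tcp [ 0.5404 -0.1596  0.1502] yaw 18.92 tilt z [ 0.0137 -0.0077 -0.9999] F [ 0.1 -0.3  0.4] w 59.6 keeper xy [-0.6  1.7]
tool mm [-0.1 -5.6 68.2] roll 0.52
```

Emit:
{"op": "apply_moves", "data": {
  "increments": [60,0,-4,20,-0.5,60,0,-1,20,0,60,0,0,15,0,60,0,0,0,0]
}}

```text
t: 3.42
eef_pos: [0.5404, -0.1563, 0.0946]
tool_rot: [0.005, 0.986, 0.168, 0.007]
contact_force: [-0.2, -0.2, -1.0]
gripper_width: 0.706
```

```bash
python3 -c "
from h import *
p=k2w(0,.0065);go([*p,.082],18.4)"
```

```text
t 3.42 tcp [ 0.5404 -0.1563  0.0946] yaw 19.33 tilt z [ 0.0159 -0.0084 -0.9998] F [-0.2 -0.2 -1. ] w 60.3 keeper xy [0.4 4.8]
tool mm [-0.5 -1.9 12.6] roll 0.93
```

Emit:
{"op": "apply_moves", "data": {
  "increments": [60,0,-2,12,0.9,60,0,0,0,0,0,0,0,0,0,0,0,0,0,0,0,0,0,0,0,0,0,0,0,0],
  "squeeze": 40
}}

```text
t: 4.18
eef_pos: [0.5415, -0.1548, 0.0839]
tool_rot: [0.006, 0.987, 0.159, 0.009]
contact_force: [-0.1, -0.0, -0.1]
gripper_width: 0.003
```

```bash
python3 -c "
from h import *
p=k2w(0,.095);go([*p,.082],18.4)"
```

```text
t 4.17 tcp [ 0.5415 -0.1548  0.0839] yaw 18.35 tilt z [ 0.0194 -0.0092 -0.9998] F [-0.1 -0.  -0.1] w 0.3 keeper xy [1.9 5.8]
tool mm [ -2.1 -89.2   0.5] roll -0.05
```

The fingers shut fully, so they did not catch the fin. I'll look.

```bash
python3 -c "
from h import *
snap('top','top2');snap('side','side2')
for n,b in(('top',(260,120,380,220)),('side',(220,100,320,215))):
    im=np.load(n+'2.npz')['im'][b[1]:b[3],b[0]:b[2]]
    cv2.imwrite(f'pics/{n}2z.png',cv2.resize(im,None,fx=4,fy=4,interpolation=2))
"
```

```text
(no output)
```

View pics/side2z.png

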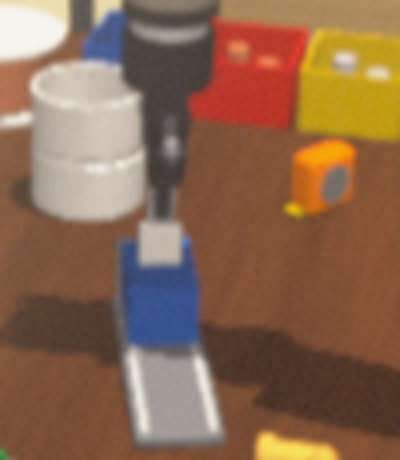

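View pics/top2z.png

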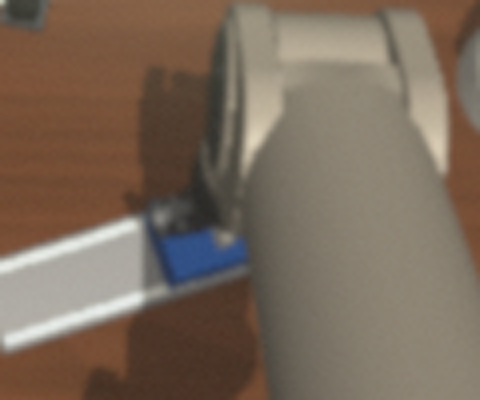

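```bash
python3 -c "
from h import *
o=get_obs()['eef_pos'];print(o)
for n in('top','side'):
    c=get_calibration(n)['camera_from_world'];print(n,'cam',(-c[:3,:3].T@c[:3,3]).round(3),'tcp px',proj(n,o),'tcp+60',proj(n,o+[0,0,.06]))
z=np.load('side2.npz');W=world('side',z['d'])
for v in range(125,166,2): print(v,[tuple(((W[v,u]-[*KO,0])@np.c_[[*AX,0],[*AY,0],[0,0,1]]*1000).round(0).astype(int)) for u in (256,258,260,262,264)])
"
```

```text
[ 0.54146212 -0.15484742  0.08380007]
top cam [ 0.351 -0.005  1.119] tcp px [314.61780201 175.11582816] tcp+60 [317.74389969 171.18751399]
side cam [0.235 1.261 0.839] tcp px [258.74236942 162.91059188] tcp+60 [259.14428722 147.01878847]
125 [(np.int64(13), np.int64(-3), np.int64(220)), (np.int64(9), np.int64(22), np.int64(230)), (np.int64(6), np.int64(49), np.int64(242)), (np.int64(-1), np.int64(45), np.int64(240)), (np.int64(-7), np.int64(47), np.int64(240))]
127 [(np.int64(13), np.int64(-2), np.int64(213)), (np.int64(9), np.int64(26), np.int64(225)), (np.int64(5), np.int64(45), np.int64(233)), (np.int64(0), np.int64(53), np.int64(237)), (np.int64(-8), np.int64(46), np.int64(233))]
129 [(np.int64(16), np.int64(24), np.int64(218)), (np.int64(10), np.int64(30), np.int64(220)), (np.int64(5), np.int64(51), np.int64(229)), (np.int64(-1), np.int64(47), np.int64(227)), (np.int64(-8), np.int64(46), np.int64(226))]
131 [(np.int64(16), np.int64(25), np.int64(211)), (np.int64(10), np.int64(35), np.int64(215)), (np.int64(6), np.int64(54), np.int64(223)), (np.int64(-2), np.int64(45), np.int64(2
[... 3231 characters left out ...]
15), np.int64(10), np.int64(100))]
161 [(np.int64(11), np.int64(5), np.int64(91)), (np.int64(5), np.int64(9), np.int64(93)), (np.int64(-1), np.int64(18), np.int64(97)), (np.int64(-9), np.int64(5), np.int64(90)), (np.int64(-16), np.int64(8), np.int64(92))]
163 [(np.int64(12), np.int64(10), np.int64(86)), (np.int64(5), np.int64(11), np.int64(86)), (np.int64(-2), np.int64(10), np.int64(85)), (np.int64(-9), np.int64(8), np.int64(84)), (np.int64(-16), np.int64(5), np.int64(82))]
165 [(np.int64(11), np.int64(7), np.int64(77)), (np.int64(5), np.int64(8), np.int64(77)), (np.int64(-2), np.int64(11), np.int64(78)), (np.int64(-9), np.int64(8), np.int64(77)), (np.int64(-15), np.int64(14), np.int64(80))]
```

```bash
python3 -c "
from h import *
z=np.load('side0.npz');W=world('side',z['d'])
p=np.array([.212,-.6402,.1997]);print('tcp px start',proj('side',p))
B=np.c_[[*AX,0],[*AY,0],[0,0,1]]
for v in range(66,90,2): print(v,[(W[v,u]*1000).round(0).astype(int).tolist() for u in range(366,382,3)])
im=z['im'][30:110,330:410];a=cv2.resize(im,None,fx=7,fy=7,interpolation=2);cv2.imwrite('pics/s0g.png',a)
z=np.load('side1.npz');W=world('side',z['d'])
print('side1')
for v in range(126,148,2): print(v,[((W[v,u]-[*KO,0])@B*1000).round(0).astype(int).tolist() for u in range(254,268,3)])
t=np.array([.544,-.1477,.1565]);
for dy in(-.03,0,.03,.044): print(dy,proj('side',t+dy*np.r_[AY,0]),proj('top',t+dy*np.r_[AY,0]))
"
```

```text
tcp px start [366.63519098  92.93166308]
66 [[229, -675, 297], [218, -611, 316], [207, -612, 317], [197, -568, 330], [186, -580, 327], [129, -1969, -58]]
68 [[228, -676, 289], [217, -615, 307], [206, -620, 307], [195, -577, 320], [185, -577, 321], [128, -1936, -61]]
70 [[227, -675, 281], [216, -599, 304], [205, -603, 304], [195, -569, 315], [183, -580, 312], [127, -1923, -71]]
72 [[226, -678, 272], [214, -684, 272], [204, -591, 300], [162, -1940, -92], [182, -585, 303], [124, -1940, -89]]
74 [[225, -679, 264], [198, -1947, -110], [203, -594, 291], [192, -576, 297], [181, -575, 299], [123, -1928, -98]]
76 [[223, -680, 256], [197, -1925, -117], [202, -580, 288], [191, -574, 291], [180, -572, 292], [120, -1939, -115]]
78 [[222, -679, 248], [195, -1938, -134], [201, -588, 278], [190, -582, 280], [138, -1915, -122], [119, -1918, -122]]
80 [[212, -1940, -150], [193, -1904, -137], [200, -580, 272], [189, -588, 271], [136, -1908, -133], [117, -1931, -139]]
82 [[210, -1940, -164], [191, -1939, -161], [199, -578, 265], [188, -583, 265], [134, -1920, -150], [115, -1917, -148]]
84 [[209, -1921, 
[... 822 characters left out ...]
 203], [-70, -401, -2]]
138 [[-5, -257, 56], [14, 51, 198], [5, 51, 197], [-55, -380, -1], [-68, -383, -3]]
140 [[-6, -259, 47], [-29, -366, -3], [-41, -360, -1], [-54, -363, -2], [-65, -357, 0]]
142 [[-6, -259, 38], [-26, -338, 1], [-39, -346, -3], [-51, -336, 1], [-64, -344, -3]]
144 [[-6, -253, 32], [-24, -320, 0], [-37, -325, -2], [-48, -315, 2], [-62, -324, -3]]
146 [[-5, -248, 26], [-24, -314, -6], [-34, -298, 2], [-48, -308, -3], [-60, -303, -2]]
-0.03 [257.16862432 140.56266892] [326.26858221 165.99879639]
0 [258.0108985  144.37824185] [315.79854838 169.35761855]
0.03 [258.88078624 148.31890656] [305.31036666 172.72226263]
0.044 [259.29656888 150.20243693] [300.40965796 174.29442651]
```

View pics/s0g.png

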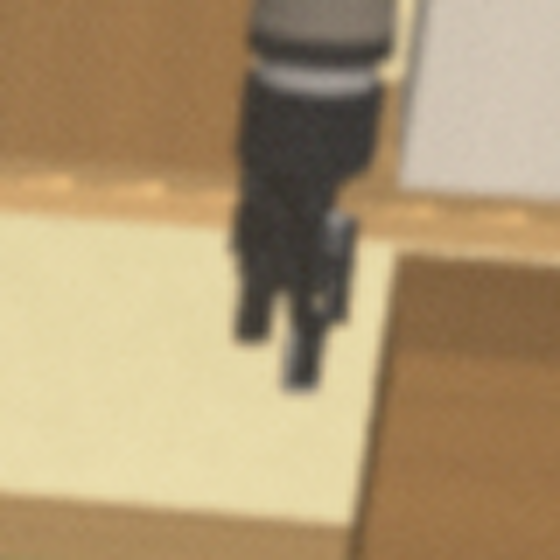

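Measured in all three views, the real finger ends stand about 30 mm above the reported TCP:

| View | Reported TCP z | Seen finger end z | Note |
|---|---|---|---|
| Start | 0.200 | about 0.245 | fully open, about 13 mm of swing |
| side1 | 0.157 | about 0.195 | partly open |
| side2 | 0.084 | 0.110–0.115 | shut, just above the fin |

So the grasp closed above the fin. I'll allow for this offset, open again and go lower.

Emit:
{"op": "apply_moves", "data": {
  "increments": [60,-2,0,0,0,60,0,-1,0,0,60,0,0,0,0,60,0,0,12,0,60,0,0,0,0]
}}

```text
t: 4.9
eef_pos: [0.539, -0.1546, 0.0707]
tool_rot: [0.006, 0.987, 0.159, 0.009]
contact_force: [0.9, -0.1, 0.7]
gripper_width: 0.7
```

```bash
python3 -c "
from h import *
p=k2w(0,.0065);go([*p,.053],18.4)"
```

```text
t 4.9 tcp [ 0.539  -0.1546  0.0707] yaw 18.35 tilt z [ 0.0189 -0.0091 -0.9998] F [ 0.9 -0.1  0.7] w 59.8 keeper xy [-0.3  6.9]
tool mm [ 0.1  0.1 17.7] roll -0.05
```

Emit:
{"op": "apply_moves", "data": {
  "increments": [60,0,0,9,0,60,0,0,7,0,60,0,0,0,0,0,0,0,0,0,0,0,0,0,0,0,0,0,0,0,0,0,0,0,0]
}}

```text
t: 5.78
eef_pos: [0.5396, -0.1552, 0.0536]
tool_rot: [0.006, 0.987, 0.159, 0.009]
contact_force: [0.9, -1.0, -3.4]
gripper_width: 0.133
```

```bash
python3 -c "
from h import *
p=k2w(0,.095);go([*p,.053],18.4);snap('side','side3')
im=np.load('side3.npz')['im'][100:215,220:320]
cv2.imwrite(f'pics/side3z.png',cv2.resize(im,None,fx=4,fy=4,interpolation=2))
"
```

```text
t 5.78 tcp [ 0.5396 -0.1552  0.0536] yaw 18.33 tilt z [ 0.019  -0.0094 -0.9998] F [ 0.9 -1.  -3.4] w 11.3 keeper xy [-0.   6.1]
tool mm [ -0.1 -88.9  -0.7] roll -0.07
```

View pics/side3z.png

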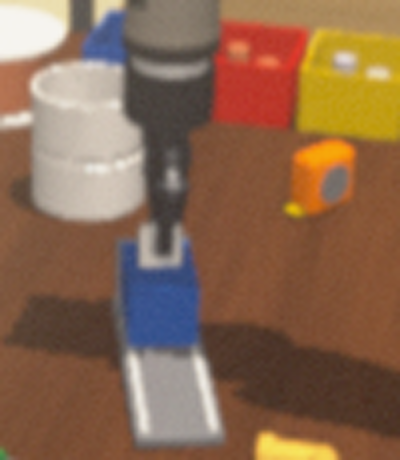

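The fin is gripped: opening about 12 mm, with the near finger in front of it at about (261,158). Now I'll slide along +y.

Emit:
{"op": "apply_moves", "data": {
  "increments": [0,0,-6,0,0,0,0,-10,0,0,0,0,-10,0,0,0,0,-10,0,0,0,0,-10,0,0,0,0,-10,0,0,0,0,-10,0,0,0,0,0,0,0]
}}

```text
t: 6.82
eef_pos: [0.5173, -0.089, 0.0535]
tool_rot: [0.007, 0.987, 0.159, 0.009]
contact_force: [-1.3, -0.4, 4.1]
gripper_width: 0.131
```

```bash
python3 -c "
from h import *
p=k2w(0,.095);go([*p,.053],18.4)"
```

```text
t 6.83 tcp [ 0.5173 -0.089   0.0535] yaw 18.34 tilt z [ 0.0195 -0.0111 -0.9997] F [-1.3 -0.4  4.1] w 11.2 keeper xy [-0.3 75.9]
tool mm [  0.3 -19.1   0.2] roll -0.06
```

Emit:
{"op": "apply_moves", "data": {
  "increments": [0,0,-8,0,0,0,0,-5,0,0,0,0,-5,0,0,0,0,-4,0,0]
}}

```text
t: 7.32
eef_pos: [0.5118, -0.0729, 0.0535]
tool_rot: [0.01, 0.987, 0.157, 0.01]
contact_force: [7.5, -21.4, -5.0]
gripper_width: 0.129
```

```bash
python3 -c "
from h import *
p=k2w(0,.095);go([*p,.053],18.4)"
```

```text
t 7.33 tcp [ 0.5118 -0.0729  0.0535] yaw 18.11 tilt z [ 0.0233 -0.0171 -0.9996] F [  7.5 -21.4  -5. ] w 11.0 keeper xy [-0.3 93. ]
tool mm [ 0.3 -2.   0.5] roll -0.29
```

Emit:
{"op": "apply_moves", "data": {
  "increments": [0,0,-5,0,0,0,0,-5,0,0]
}}

```text
t: 7.58
eef_pos: [0.5122, -0.0734, 0.0536]
tool_rot: [0.016, 0.988, 0.154, 0.013]
contact_force: [7.0, -18.2, -3.0]
gripper_width: 0.134
```

```bash
python3 -c "
from h import *
p=k2w(0,.095);go([*p,.053],18.4)"
```

```text
t 7.58 tcp [ 0.5122 -0.0734  0.0536] yaw 17.71 tilt z [ 0.03   -0.0268 -0.9992] F [  7.  -18.2  -3. ] w 11.4 keeper xy [-0.2 92.4]
tool mm [ 0.1 -2.6  0.5] roll -0.69
```

The end stop is confirmed: the tool stays at keeper y of about 92.5 mm while pushing about 20 N. Now release and rise.

Emit:
{"op": "apply_moves", "data": {
  "increments": [30,0,0,0,0,30,0,0,0,0,30,0,0,0,0]
}}

```text
t: 7.95
eef_pos: [0.5116, -0.0713, 0.0526]
tool_rot: [0.014, 0.988, 0.154, 0.012]
contact_force: [-0.3, 0.5, 1.0]
gripper_width: 0.351
```

```bash
python3 -c "
from h import *
p=k2w(0,.095);go([*p,.053],18.4)"
```

```text
t 7.95 tcp [ 0.5116 -0.0713  0.0526] yaw 17.72 tilt z [ 0.029  -0.0247 -0.9993] F [-0.3  0.5  1. ] w 30.0 keeper xy [-0.1 94.6]
tool mm [ 0.1 -0.4 -0.4] roll -0.68
```

Emit:
{"op": "apply_moves", "data": {
  "increments": [30,0,0,-25,0,30,0,0,-45,0,60,0,0,-40,0,85,0,0,0,0]
}}

```text
t: 8.45
eef_pos: [0.5072, -0.0646, 0.1646]
tool_rot: [0.013, 0.988, 0.156, 0.011]
contact_force: [0.1, 0.1, -0.3]
gripper_width: 0.763
```

```bash
python3 -c "
from h import *
go([.5384,.1645,.15],-23);snap('top','top4');snap('side','side4')
for n,b in(('top',(170,110,350,240)),('side',(190,120,320,255))):
    im=np.load(n+'4.npz')['im'][b[1]:b[3],b[0]:b[2]]
    cv2.imwrite(f'pics/{n}4z.png',cv2.resize(im,None,fx=4,fy=4,interpolation=2))
"
```

```text
t 8.45 tcp [ 0.5072 -0.0646  0.1646] yaw 18.0 tilt z [ 0.026  -0.0216 -0.9994] F [ 0.1  0.1 -0.3] w 65.2 keeper xy [ -2.1 102.3]
tool mm [ 100.2 -208.6   10.4] roll 41.0
```

View pics/side4z.png

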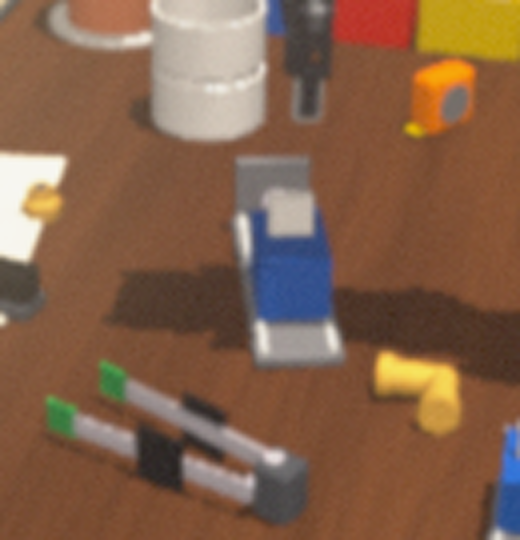

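View pics/top4z.png

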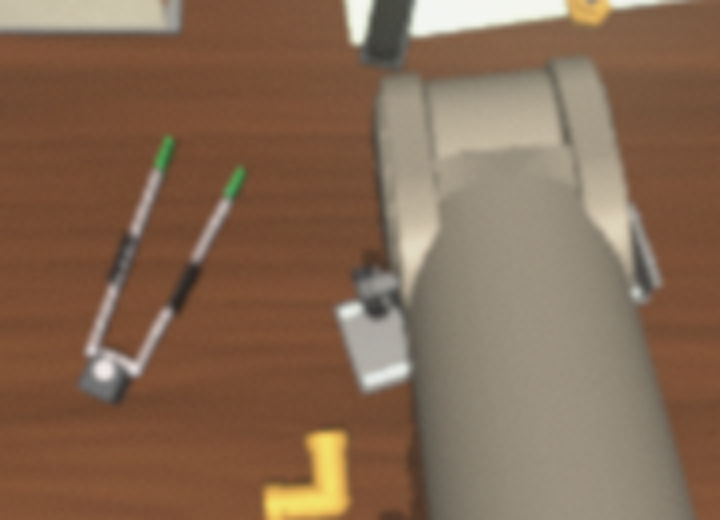

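The cap is fully off (its fin is at about (262,173) in the side view) and the tongs are undisturbed. Next, move above the tongs.

Emit:
{"op": "apply_moves", "data": {
  "increments": [85,12,-25,0,0,85,15,-30,0,0,85,15,-30,0,0,85,15,-30,0,0,85,15,-30,0,0,85,12,-25,0,0,85,6,-15,0,0,85,0,0,0,10,85,0,0,0,10,85,0,0,0,10,85,0,0,0,8,85,0,0,0,0]
}}

```text
t: 10.05
eef_pos: [0.5225, 0.1424, 0.1401]
tool_rot: [0.014, 0.983, -0.183, -0.002]
contact_force: [0.3, 0.2, -0.4]
gripper_width: 0.995
```

```bash
python3 -c "
from h import *
go([.5384,.1645,.08],-23)"
```

```text
t 10.05 tcp [0.5225 0.1424 0.1401] yaw -21.15 tilt z [-0.0094 -0.0273 -0.9996] F [ 0.3  0.2 -0.4] w 84.9 keeper xy [ 77.8 293.9]
tool mm [  6.8 -28.1  59.3] roll 1.85
```

Emit:
{"op": "apply_moves", "data": {
  "increments": [85,3,-14,0,1.8,85,4,-13,0,0,85,0,0,0,0]
}}

```text
t: 10.42
eef_pos: [0.5388, 0.1642, 0.1378]
tool_rot: [0.015, 0.981, -0.196, -0.003]
contact_force: [-0.2, -0.2, 0.2]
gripper_width: 0.995
```

```bash
python3 -c "
from h import *
go([.5384,.1645,.06],-23);snap('top','top5');snap('side','side5')
for n,b in(('top',(150,110,290,220)),('side',(190,150,320,255))):
    im=np.load(n+'5.npz')['im'][b[1]:b[3],b[0]:b[2]]
    cv2.imwrite(f'pics/{n}5z.png',cv2.resize(im,None,fx=4,fy=4,interpolation=2))
"
```

```text
t 10.43 tcp [0.5388 0.1642 0.1378] yaw -22.59 tilt z [-0.012  -0.0288 -0.9995] F [-0.2 -0.2  0.2] w 85.0 keeper xy [100.1 309.4]
tool mm [-0.5 -2.6 77.8] roll 0.41
```

View pics/side5z.png

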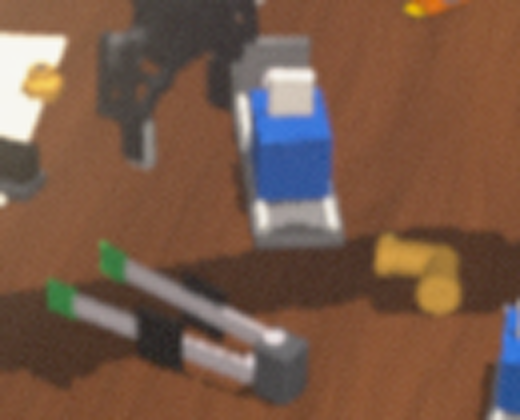

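View pics/top5z.png

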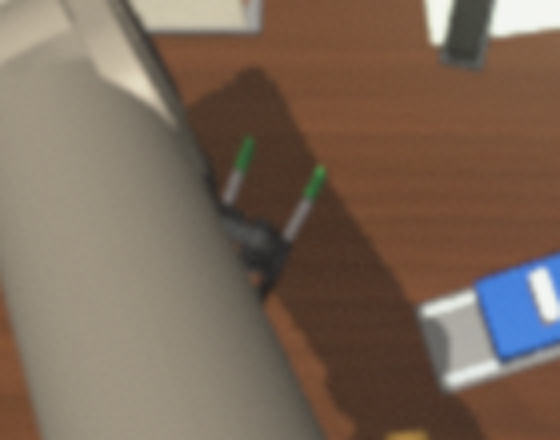

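Emit:
{"op": "apply_moves", "data": {
  "increments": [85,0,-3,20,0.4,85,0,-1,25,0,85,0,-1,25,0,85,0,0,20,0,85,0,0,15,0,85,0,0,0,0]
}}

```text
t: 11.28
eef_pos: [0.5387, 0.1613, 0.0305]
tool_rot: [0.016, 0.98, -0.2, -0.003]
contact_force: [-0.3, -0.2, 0.6]
gripper_width: 0.994
```

```bash
python3 -c "
from h import *
go([.5384,.1635,-.027],-23)"
```

```text
t 11.28 tcp [0.5387 0.1613 0.0305] yaw -23.04 tilt z [-0.0116 -0.0307 -0.9995] F [-0.3 -0.2  0.6] w 84.9 keeper xy [ 99.1 306.7]
tool mm [-1.2 -3.8 57.4] roll -0.04
```

Emit:
{"op": "apply_moves", "data": {
  "increments": [85,-1,-2,15,0,85,0,-2,15,0,85,0,0,10,0,85,0,0,0,0]
}}

```text
t: 11.78
eef_pos: [0.5399, 0.1648, -0.0111]
tool_rot: [0.016, 0.98, -0.2, -0.002]
contact_force: [-0.0, 1.1, 0.3]
gripper_width: 0.997
```

```bash
python3 -c "
from h import *
go([.5384,.1635,-.027],-23);snap('top','top6');snap('side','side6')
for n,b in(('top',(150,110,290,220)),('side',(190,150,320,255))):
    im=np.load(n+'6.npz')['im'][b[1]:b[3],b[0]:b[2]]
    cv2.imwrite(f'pics/{n}6z.png',cv2.resize(im,None,fx=5,fy=5,interpolation=2))
"
```

```text
t 11.78 tcp [ 0.5399  0.1648 -0.0111] yaw -23.02 tilt z [-0.0097 -0.0299 -0.9995] F [-0.   1.1  0.3] w 85.1 keeper xy [101.3 309.6]
tool mm [-0.9  1.3 15.9] roll -0.02
```

View pics/side6z.png

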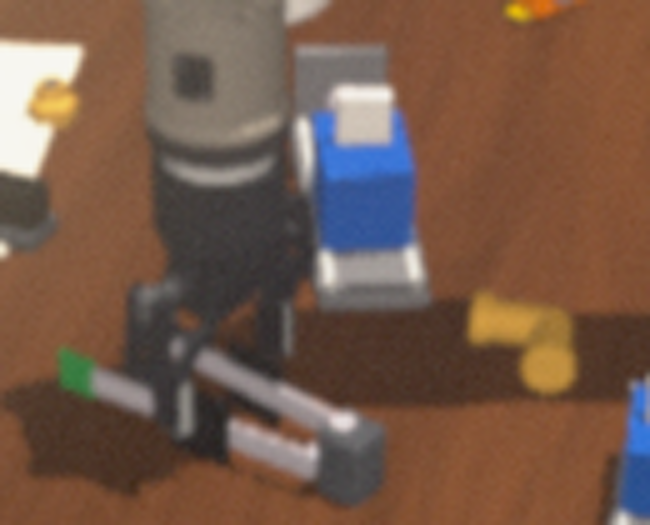

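View pics/top6z.png

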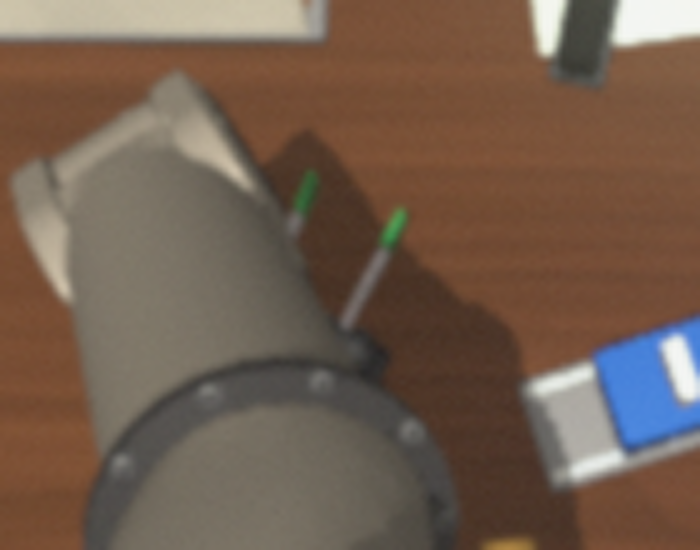

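```bash
python3 -c "
from h import *
z=np.load('side6.npz');W=world('side',z['d'])
th=np.radians(-23);B=np.c_[[np.cos(th),np.sin(th),0],[-np.sin(th),np.cos(th),0],[0,0,1]]
for v in range(218,246,2): print(v,[((W[v,u]-[.5384,.1645,0])@B*1000).round(0).astype(int).tolist() for u in range(220,240,2)])
"
```

```text
218 [[-7, 74, 109], [-13, 73, 111], [10, 37, 83], [-7, 48, 96], [-13, 47, 97], [-16, 43, 96], [-16, 33, 91], [61, -72, 3], [19, -29, 44], [50, -78, 4]]
220 [[-7, 74, 103], [-12, 72, 104], [63, -26, 19], [-9, 51, 91], [-11, 45, 89], [-13, 38, 86], [62, -64, -1], [58, -69, -2], [15, -24, 41], [7, -24, 44]]
222 [[-5, 72, 94], [-11, 71, 96], [0, 49, 79], [-8, 50, 84], [-11, 44, 81], [39, -26, 22], [30, -23, 27], [24, -26, 28], [19, -29, 29], [8, -25, 36]]
224 [[-12, 80, 95], [-10, 70, 88], [-4, 54, 78], [-9, 51, 78], [58, -39, 0], [42, -29, 12], [29, -23, 21], [24, -26, 21], [16, -25, 25], [10, -28, 26]]
226 [[-10, 78, 86], [-10, 69, 81], [-7, 57, 73], [-12, 55, 74], [52, -31, -1], [44, -32, 2], [42, -39, -1], [24, -25, 14], [16, -25, 18], [8, -25, 22]]
228 [[8, 58, 60], [-11, 71, 76], [-5, 56, 65], [-10, 52, 65], [7, 24, 42], [39, -25, 1], [37, -32, -3], [30, -33, 0], [16, -26, 10], [8, -25, 14]]
230 [[8, 58, 54], [1, 58, 57], [-5, 56, 59], [-9, 51, 57], [4, 27, 38], [-3, 27, 41], [-9, 24, 42], [-14, 22, 43], [17, -26, 2], [9, -26, 6]]
232 [[8, 57, 46], [0, 59, 51], [-9, 61, 56], [-8, 5
[... 259 characters left out ...]
3, 20, -1], [-6, 57, 38], [-7, 50, 35], [3, 28, 18], [-2, 26, 18], [-10, 26, 22], [-18, 27, 27], [-22, 23, 26], [-30, 24, 30]]
238 [[35, 27, -5], [27, 27, -1], [17, 31, 6], [9, 30, 9], [1, 31, 13], [-2, 26, 11], [-11, 27, 16], [-16, 25, 18], [-17, 17, 13], [-28, 22, 21]]
240 [[25, 38, -1], [19, 37, 1], [18, 29, -3], [13, 26, -2], [4, 27, 2], [-2, 26, 4], [-10, 26, 8], [-16, 24, 10], [-11, 10, -1], [-32, 27, 19]]
242 [[20, 44, -2], [15, 42, -1], [8, 41, 1], [6, 35, -1], [0, 33, 0], [-2, 26, -3], [-11, 28, 2], [-15, 23, 1], [-17, 16, -2], [-20, 12, -3]]
244 [[13, 53, -1], [7, 51, 1], [5, 45, -2], [-2, 44, 1], [-5, 39, -1], [-9, 35, -1], [-14, 31, -2], [-20, 30, 0], [-24, 25, 0], [-28, 21, -1]]
```

The fingers straddle the plates: finger local x is about 0, and the tip is at z of about 36 mm. I'll lower 16 mm more, then close to 53 mm.

Emit:
{"op": "apply_moves", "data": {
  "increments": [85,-1,1,9,0,85,0,0,7,0,85,0,0,0,0,60,0,0,0,0,56,0,0,0,0,53,0,0,0,0,53,0,0,0,0,53,0,0,0,0],
  "squeeze": 22
}}

```text
t: 12.88
eef_pos: [0.5406, 0.1649, -0.0255]
tool_rot: [0.014, 0.98, -0.2, 0.0]
contact_force: [-0.3, 1.1, -0.1]
gripper_width: 0.622
```

```bash
python3 -c "
from h import *
go([.5384,.1635,-.027],-23);snap('top','top7');snap('side','side7')
for n,b in(('top',(150,110,290,220)),('side',(190,150,320,255))):
    im=np.load(n+'7.npz')['im'][b[1]:b[3],b[0]:b[2]]
    cv2.imwrite(f'pics/{n}7z.png',cv2.resize(im,None,fx=5,fy=5,interpolation=2))
"
```

```text
t 12.88 tcp [ 0.5406  0.1649 -0.0255] yaw -23.02 tilt z [-0.0049 -0.0276 -0.9996] F [-0.3  1.1 -0.1] w 53.2 keeper xy [102.  309.6]
tool mm [-1.4  2.1  1.5] roll -0.02
```

View pics/side7z.png

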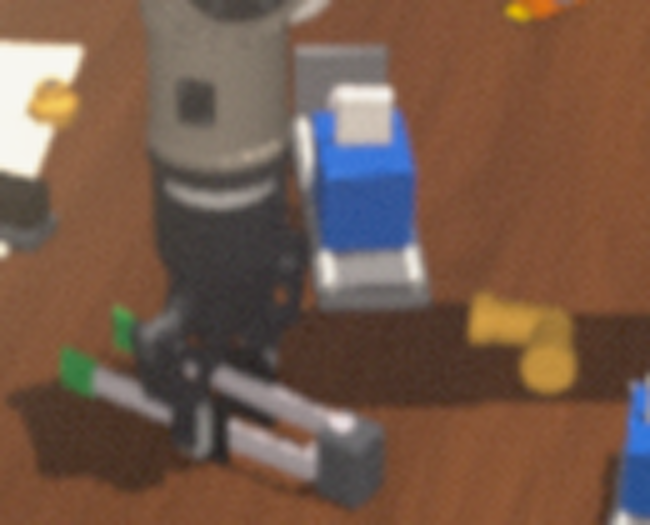

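Emit:
{"op": "apply_moves", "data": {
  "increments": [52,0,0,-6,0,52,0,0,-12,0,52,0,0,-20,0,52,0,0,-20,0,52,0,0,0,0]
}}

```text
t: 13.6
eef_pos: [0.5407, 0.1662, 0.036]
tool_rot: [0.014, 0.98, -0.2, 0.0]
contact_force: [0.2, -0.1, -0.4]
gripper_width: 0.608
```

```bash
python3 -c "
from h import *
g=k2w(-.09,0);go([*g,.15],18.4);snap('top','top8');snap('side','side8')
for n,b in(('top',(150,110,290,220)),('side',(190,150,320,255))):
    im=np.load(n+'8.npz')['im'][b[1]:b[3],b[0]:b[2]]
    cv2.imwrite(f'pics/{n}8z.png',cv2.resize(im,None,fx=5,fy=5,interpolation=2))
"
```

```text
t 13.6 tcp [0.5407 0.1662 0.036 ] yaw -23.03 tilt z [-0.0051 -0.0281 -0.9996] F [ 0.2 -0.1 -0.4] w 51.9 keeper xy [102.5 310.7]
tool mm [  61.9  363.4 -103.5] roll -41.43
```

View pics/side8z.png

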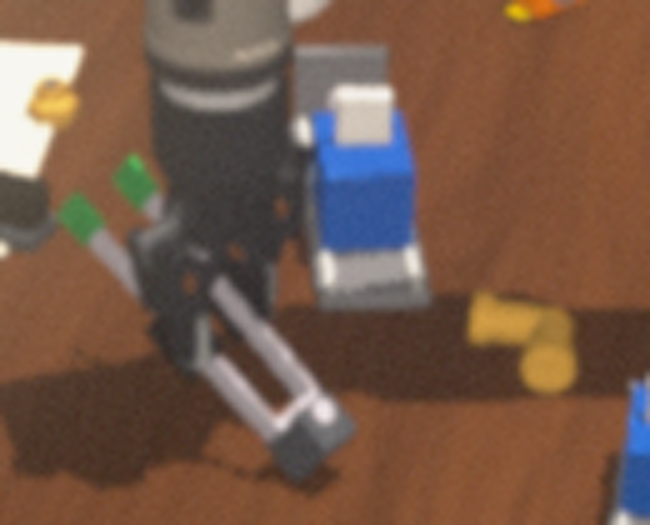

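The tongs came up but pitched: the head has sagged to about (251,238) and the jaws are up at about (206,193). I gripped too high and too far forward of their centre of mass. I'll set them back flat and regrip lower and further back.

Emit:
{"op": "apply_moves", "data": {
  "increments": [52,0,0,15,0,52,0,0,15,0,52,0,0,12,0,52,0,0,10,0,52,0,0,8,0,52,0,0,0,0]
}}

```text
t: 14.45
eef_pos: [0.5375, 0.1629, -0.0327]
tool_rot: [0.016, 0.98, -0.2, -0.003]
contact_force: [-0.3, 0.1, 0.1]
gripper_width: 0.611
```

```bash
python3 -c "
from h import *
go([.5384,.1635,-.0255],-23);snap('side','side9')
z=np.load('side9.npz');b=(190,150,320,255)
im=z['im'][b[1]:b[3],b[0]:b[2]]
cv2.imwrite(f'pics/side9z.png',cv2.resize(im,None,fx=5,fy=5,interpolation=2))
"
```

```text
t 14.45 tcp [ 0.5375  0.1629 -0.0327] yaw -23.04 tilt z [-0.0117 -0.0309 -0.9995] F [-0.3  0.1  0.1] w 52.2 keeper xy [ 98.4 308.6]
tool mm [ 0.6 -0.7 -7.2] roll -0.04
```

View pics/side9z.png

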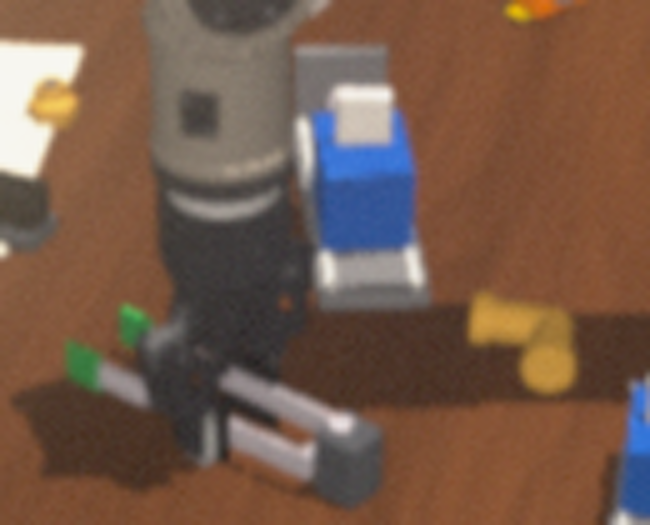

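Emit:
{"op": "apply_moves", "data": {
  "increments": [64,0,0,0,0,64,0,0,0,0,64,0,0,0,0,64,-5,0,0,0,64,-3,0,0,0,64,0,0,0,0]
}}

```text
t: 15.25
eef_pos: [0.5289, 0.1665, -0.0326]
tool_rot: [0.016, 0.98, -0.199, -0.003]
contact_force: [0.1, -0.1, -1.0]
gripper_width: 0.751
```

```bash
python3 -c "
from h import *
go([.5384,.1635,-.033],-23);snap('top','top10');snap('side','side10')
z=np.load('side10.npz');b=(190,150,320,255)
im=z['im'][b[1]:b[3],b[0]:b[2]]
cv2.imwrite(f'pics/side10z.png',cv2.resize(im,None,fx=5,fy=5,interpolation=2))
W=world('side',z['d']);I=z['im'].astype(int)
th=np.radians(-23);B=np.c_[[np.cos(th),np.sin(th),0],[-np.sin(th),np.cos(th),0],[0,0,1]]
for v in range(218,246,2): print(v,[((W[v,u]-[.5384,.1645,0])@B*1000).round(0).astype(int).tolist() for u in range(222,242,2)])
for zf in ('side0','side10'):
    z=np.load(zf+'.npz');W=world('side',z['d']);C=z['im'].astype(int);g=(C[...,1]>C[...,2]+30)&(C[...,1]>C[...,0]+25);g[:200]=0;g[245:]=0;g[:,:195]=0;g[:,240:]=0
    L=(W[g]-[.5384,.1645,0])@B*1000
    for s in(L[L[:,1]>0],L[L[:,1]<0]): print(zf,len(s),np.median(s,0).round(1),np.percentile(s[:,2],[5,95]).round(1))
"
```

```text
t 15.25 tcp [ 0.5289  0.1665 -0.0326] yaw -23.01 tilt z [-0.0122 -0.0307 -0.9995] F [ 0.1 -0.1 -1. ] w 64.1 keeper xy [ 91.5 314.8]
tool mm [ 9.9 -0.9  0.4] roll -0.01
218 [[-5, 63, 103], [-12, 63, 106], [-17, 61, 107], [-15, 50, 100], [-7, 31, 86], [-22, 41, 98], [-20, 29, 91], [-24, 26, 91], [-28, 22, 90], [-21, 3, 77]]
220 [[-11, 71, 103], [-17, 69, 104], [-21, 66, 104], [-21, 57, 100], [40, -26, 29], [-14, 31, 83], [-707, 891, 839], [-27, 29, 86], [-29, 23, 85], [3, -28, 43]]
222 [[-10, 69, 94], [-17, 69, 97], [-20, 65, 97], [-21, 57, 93], [-3, 27, 69], [34, -29, 22], [24, -26, 28], [-26, 28, 80], [-24, 16, 72], [0, -24, 40]]
224 [[-9, 68, 87], [-19, 72, 94], [-24, 69, 94], [-23, 59, 88], [-13, 38, 72], [-16, 33, 71], [-22, 32, 73], [-28, 30, 74], [7, -24, 30], [2, -27, 30]]
226 [[-8, 68, 80], [-14, 66, 82], [-21, 66, 84], [-21, 58, 80], [48, -37, -3], [-17, 35, 66], [-29, 41, 74], [-27, 29, 67], [10, -28, 19], [0, -24, 26]]
228 [[-7, 67, 72], [-14, 67, 75], [-17, 62, 74], [-21, 58, 73], [41, -27, -2], [-23, 42, 65], [-22, 32, 59], [15, -24, 12], [10, -27, 12], [-1, -23, 19]]
230
[... 645 characters left out ...]
[-10, 44, 26], [-17, 44, 29], [-22, 41, 29], [-16, 24, 17], [-21, 22, 18], [-28, 21, 21], [-36, 22, 24]]
240 [[21, 34, -2], [15, 33, 0], [11, 28, 0], [-7, 41, 16], [-18, 46, 24], [-19, 37, 19], [-21, 31, 16], [-13, 12, 1], [-31, 25, 17], [-35, 22, 17]]
242 [[17, 39, -4], [11, 38, -2], [7, 34, -2], [-7, 41, 9], [-18, 45, 16], [-19, 37, 12], [-20, 30, 8], [-18, 18, 0], [-21, 13, -2], [-26, 9, -2]]
244 [[7, 52, 2], [0, 50, 3], [2, 40, -3], [-5, 38, -1], [-9, 35, -1], [-15, 33, 0], [-17, 26, -4], [-24, 26, 0], [-29, 23, 0], [-32, 17, -2]]
side0 41 [90.1 31.3 26.8] [13.9 34.9]
side0 42 [ 91.4 -28.5  24.2] [-0.7 34.5]
side10 41 [90.6 30.6 24.9] [12.4 34.9]
side10 33 [ 92.9 -30.1  26.3] [ 0.6 34.4]
```

View pics/side10z.png

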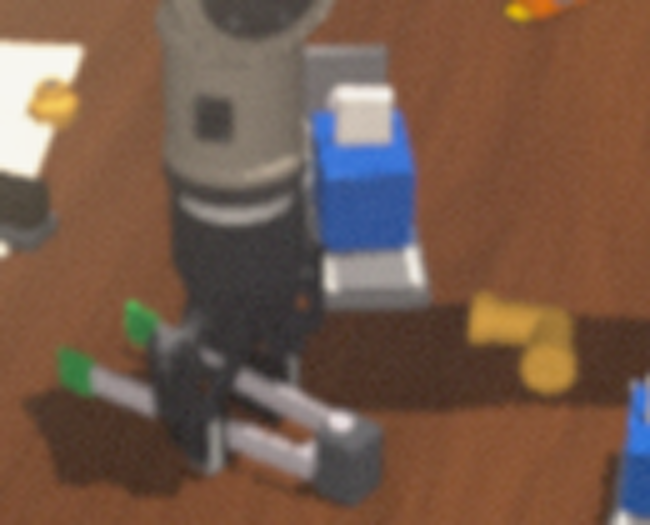

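The tongs are flat again in their original spot (pads at local x of about 90, z of about 25). Now regrip and lift slightly to test.

Emit:
{"op": "apply_moves", "data": {
  "increments": [64,2,0,0,0,58,0,0,0,0,55,0,0,0,0,52,0,0,0,0,52,0,0,0,0,52,0,0,0,0,52,0,0,-6,0,52,0,0,-10,0,52,0,0,-14,0,52,0,0,0,0],
  "squeeze": 25
}}

```text
t: 16.6
eef_pos: [0.5323, 0.1666, 0.0001]
tool_rot: [0.016, 0.98, -0.2, -0.002]
contact_force: [-0.2, -0.2, -1.3]
gripper_width: 0.607
```

```bash
python3 -c "
from h import *
go([.5384,.1635,-.033],-23);snap('top','top11');snap('side','side11')
z=np.load('side11.npz');b=(190,150,320,255)
im=z['im'][b[1]:b[3],b[0]:b[2]]
cv2.imwrite(f'pics/side11z.png',cv2.resize(im,None,fx=5,fy=5,interpolation=2))
"
```

```text
t 16.6 tcp [5.323e-01 1.666e-01 1.000e-04] yaw -23.04 tilt z [-0.0109 -0.0303 -0.9995] F [-0.2 -0.2 -1.3] w 51.8 keeper xy [ 94.7 313.7]
tool mm [ 6.7 -0.6 33.1] roll -0.04
```

View pics/side11z.png

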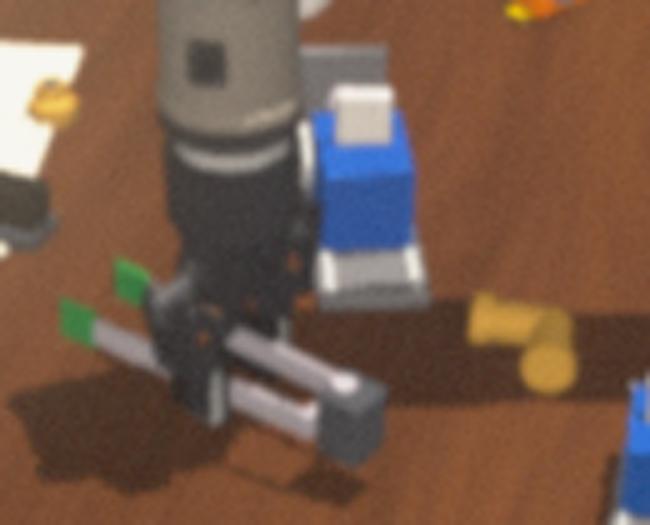

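The tongs lift nearly level now. I'll raise them further and check the pitch.

Emit:
{"op": "apply_moves", "data": {
  "increments": [52,0,0,-12,0,52,0,0,-20,0,52,0,0,-25,0,52,0,0,-25,0,52,0,0,-25,0,52,0,0,-12,0,52,0,0,0,0]
}}

```text
t: 17.58
eef_pos: [0.5317, 0.1696, 0.1229]
tool_rot: [0.017, 0.98, -0.2, -0.004]
contact_force: [-0.0, -0.2, -1.5]
gripper_width: 0.61
```

```bash
cat >> h.py <<'E'
def pads(tag,box,yaw,org):
    th=np.radians(yaw);B=np.c_[[np.cos(th),np.sin(th),0],[-np.sin(th),np.cos(th),0],[0,0,1]]
    for n in('side','top'):
        try:z=np.load(n+tag+'.npz')
        except Exception: continue
        if n not in box: continue
        W=world(n,z['d']);C=z['im'].astype(int);g=(C[...,1]>C[...,2]+30)&(C[...,1]>C[...,0]+25)
        b=box[n];m=np.zeros_like(g);m[b[1]:b[3],b[0]:b[2]]=1;g&=m>0
        k,lab,st,ce=cv2.connectedComponentsWithStats(g.astype(np.uint8))
        for i in range(1,k):
            if st[i,4]>8:
                P=W[lab==i];L=(P-np.array(org))@B*1000
                print(n,st[i].tolist(),'world',np.median(P,0).round(4),'local',np.median(L,0).round(1),'x5-95',np.percentile(L[:,0],[5,95]).round(0),'z5-95',np.percentile(L[:,2],[5,95]).round(0))
E
python3 -c "
from h import *
g=k2w(-.09,0);go([*g,.13],18.4);snap('top','top12');snap('side','side12')
o=get_obs()['eef_pos']
pads('12',{'side':(180,120,260,230),'top':(170,110,300,220)},-23,o)
z=np.load('side12.npz');b=(190,120,320,255)
im=z['im'][b[1]:b[3],b[0]:b[2]]
cv2.imwrite(f'pics/side12z.png',cv2.resize(im,None,fx=4,fy=4,interpolation=2))
"
```

```text
t 17.57 tcp [0.5317 0.1696 0.1229] yaw -23.02 tilt z [-0.0152 -0.0321 -0.9994] F [-0.  -0.2 -1.5] w 52.1 keeper xy [ 95.1 316.8]
tool mm [ 70.8 360.    5.5] roll -41.42
side [212, 167, 5, 9, 36] world [0.6153 0.1113 0.1809] local [100.6 -20.8  59.3] x5-95 [ 91. 167.] z5-95 [ 7. 70.]
side [201, 175, 6, 8, 36] world [0.6315 0.1583 0.1808] local [96.5 29.4 59.3] x5-95 [ 86. 108.] z5-95 [49. 67.]
top [201, 131, 4, 7, 15] world [0.6317 0.1573 0.1878] local [97.8 28.9 66.3] x5-95 [ 89. 106.] z5-95 [63. 70.]
top [217, 136, 5, 9, 29] world [0.6183 0.1134 0.1882] local [104.4 -19.6  66.6] x5-95 [ 87. 150.] z5-95 [-125.   71.]
```

View pics/side12z.png

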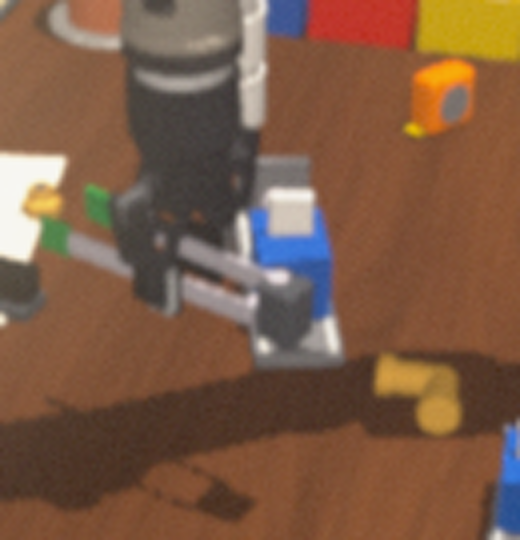

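The tongs are level: pads mid at z of about 0.181 against an expected 0.178, about 98 mm ahead of the TCP. Now transport them to the keeper.

Emit:
{"op": "apply_moves", "data": {
  "increments": [52,4,18,0,0,52,6,32,0,0,52,6,36,0,0,52,6,36,0,0,52,6,36,0,0,52,6,36,0,0,52,6,36,0,0,52,6,36,0,0,52,6,36,0,0,52,4,26,0,0,52,2,12,0,0,52,0,0,0,0]
}}

```text
t: 19.18
eef_pos: [0.4332, -0.1896, 0.1264]
tool_rot: [0.022, 0.978, -0.205, -0.015]
contact_force: [0.4, 1.1, -1.4]
gripper_width: 0.611
```

Emit:
{"op": "apply_moves", "data": {
  "increments": [52,0,0,0,-5,52,0,0,0,-8,52,0,0,0,-8,52,0,0,0,-8,52,0,0,0,-7,52,0,0,0,-4,52,0,0,0,0]
}}

```text
t: 20.05
eef_pos: [0.4343, -0.1799, 0.1245]
tool_rot: [0.013, 0.987, 0.16, -0.023]
contact_force: [0.6, 0.0, -0.6]
gripper_width: 0.611
```

```bash
python3 -c "
from h import *
g=k2w(-.0975,-.003);go([*g,.12],18.4);snap('top','top13');snap('side','side13')
pads('13',{'side':(180,100,360,230),'top':(270,100,380,220)},18.4,[*KO,0])
for n,b in(('top',(240,110,400,230)),('side',(190,90,350,210))):
    im=np.load(n+'13.npz')['im'][b[1]:b[3],b[0]:b[2]]
    cv2.imwrite(f'pics/{n}13z.png',cv2.resize(im,None,fx=4,fy=4,interpolation=2))
"
```

```text
t 20.05 tcp [ 0.4343 -0.1799  0.1245] yaw 18.38 tilt z [-0.0414 -0.0326 -0.9986] F [ 0.6  0.  -0.6] w 52.2 keeper xy [-107.6   15.9]
tool mm [10.4 18.8  4.3] roll -0.02
side [322, 111, 30, 27, 601] world [ 0.3177 -0.6351  0.0448] local [-371.2 -385.1   44.8] x5-95 [-434. -316.] z5-95 [ 8. 69.]
side [258, 134, 10, 13, 92] world [ 0.5284 -0.1444  0.1772] local [ -6.2  20.3 177.2] x5-95 [-18.   4.] z5-95 [167. 187.]
side [351, 137, 9, 9, 68] world [ 0.2293 -0.5473  0.031 ] local [-416.2 -267.8   31. ] x5-95 [-436. -402.] z5-95 [28. 34.]
top [323, 166, 4, 8, 18] world [ 0.5385 -0.1669  0.1855] local [ -4.6  -4.1 185.5] x5-95 [-13.   4.] z5-95 [174. 188.]
top [305, 170, 4, 9, 22] world [ 0.5262 -0.1198  0.1826] local [ -0.8  45.1 182.6] x5-95 [-11.  33.] z5-95 [ 12. 188.]
```

View pics/side13z.png

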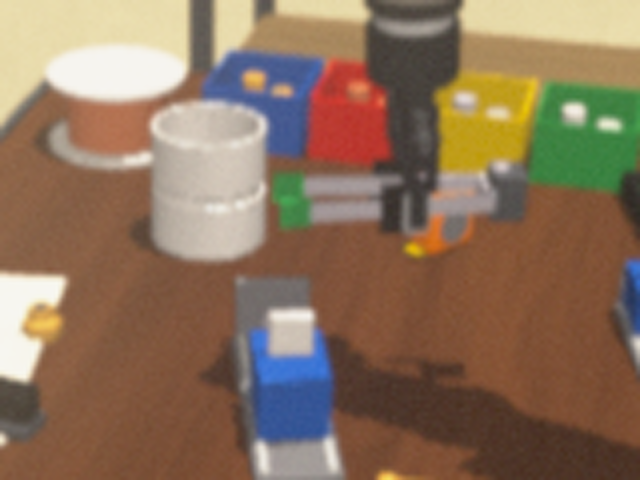

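View pics/top13z.png

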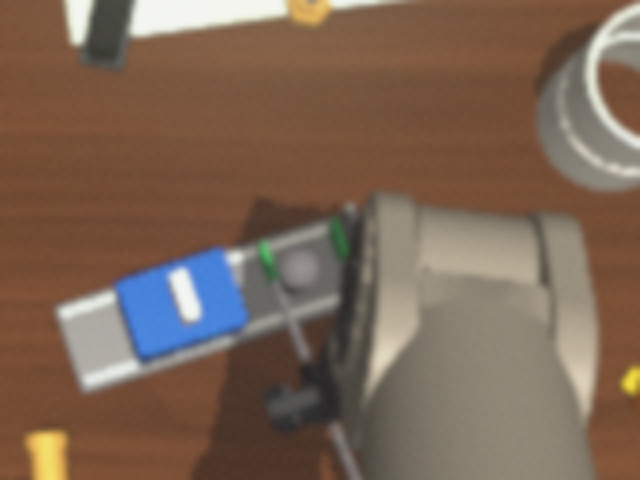

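```bash
python3 -c "
from h import *
z=np.load('top13.npz');W=world('top',z['d']);im=z['im']
L=(W-[*KO,0])@np.c_[[*AX,0],[*AY,0],[0,0,1]]*1000
m=(abs(L[...,0])<25)&(abs(L[...,1])<25)&(L[...,2]>44)&(L[...,2]<75)
P=L[m];print(m.sum(),np.median(P,0),P.min(0),P.max(0))
vv,uu=np.nonzero(m);print(uu.mean(),vv.mean(),uu.min(),uu.max(),vv.min(),vv.max(),proj('top',[*KO,.046]))
from scipy.optimize import least_squares
s=least_squares(lambda c:np.linalg.norm(P-c,axis=1)-16,[0,0,46],loss='soft_l1');print(s.x)
fin=(L[...,2]>98)&(L[...,2]<118)&(abs(L[...,0])<30)&(L[...,1]>70)&(L[...,1]<130);print('fin',np.median(L[fin],0),np.percentile(L[fin][:,1],[3,97]),fin.sum())
cv2.imwrite('pics/top13zz.png',cv2.resize(im[155:205,285:345],None,fx=10,fy=10,interpolation=2))
"; 
```

```text
89 [-0.26965676  1.25693699 54.09283307] [-14.61177932 -15.13750016  44.50126801] [15.91450342 15.73074672 62.361487  ]
315.0 177.0 310 320 172 182 [314.87019908 177.37174651]
[ 1.05084808 -0.3562016  43.38576653]
fin [ -0.18628906  95.23209646 107.0538782 ] [ 89.31684233 100.56947954] 57
```

View pics/top13zz.png

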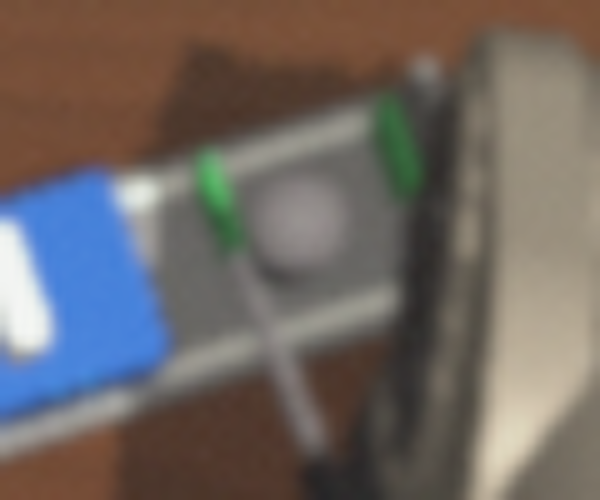

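The ball sits at keeper (0,0), as modelled, and the cap reads 95 mm. Now the pads, by ray from the top picture.

```bash
python3 -c "
from h import *
c=get_calibration('top');K=c['mtx'];T=np.linalg.inv(c['camera_from_world'])
z=np.load('top13.npz')['d'];
def ray(n,u,v,h):
    c=get_calibration(n);K=c['mtx'];T=np.linalg.inv(c['camera_from_world'])
    d=T[:3,:3]@np.linalg.inv(K)@[u,v,1];o=T[:3,3];p=o+d*(h-o[2])/d[2];return p
for u,v in((306.6,175),(324.6,169.6)):
  for h in(.180,.186): print(u,v,h,((ray('top',u,v,h)[:2]-KO)@np.c_[AX,AY]*1000).round(1))
"

```

```text
306.6 175 0.18 [-3.6 44.6]
306.6 175 0.186 [-4.4 45.7]
324.6 169.6 0.18 [-4.6 -5.2]
324.6 169.6 0.186 [-5.4 -3.9]
```

Emit:
{"op": "apply_moves", "data": {
  "increments": [52,3,10,0,0,52,3,10,0,0,52,2,0,15,0,52,1,0,25,0,52,1,-1,25,0,52,0,0,20,0,52,0,0,0,0]
}}

```text
t: 21.02
eef_pos: [0.447, -0.1991, 0.0335]
tool_rot: [0.012, 0.987, 0.158, -0.024]
contact_force: [0.5, -1.4, -1.5]
gripper_width: 0.607
```

```bash
python3 -c "
from h import *
g=k2w(-.1031,-.0044);go([*g,.035],18.4);snap('top','top14');snap('side','side14')
pads('14',{'side':(230,100,310,190),'top':(270,100,380,220)},18.4,[*KO,0])
im=np.load('top14.npz')['im'];cv2.imwrite('pics/top14zz.png',cv2.resize(im[150:210,280:350],None,fx=8,fy=8,interpolation=2))
im=np.load('side14.npz')['im'];cv2.imwrite('pics/side14zz.png',cv2.resize(im[110:200,230:320],None,fx=6,fy=6,interpolation=2))
"
```

```text
t 21.02 tcp [ 0.447  -0.1991  0.0335] yaw 18.11 tilt z [-0.0428 -0.0319 -0.9986] F [ 0.5 -1.4 -1.5] w 51.8 keeper xy [-101.7   -6.3]
tool mm [-1.4 -1.9 -1.5] roll -0.29
side [255, 155, 9, 12, 84] world [ 0.5419 -0.1783  0.0888] local [ -0.1 -18.2  88.8] x5-95 [-11.  10.] z5-95 [77. 99.]
top [324, 168, 4, 7, 15] world [ 0.5515 -0.1856  0.0951] local [  1.6 -26.6  95.1] x5-95 [-6. 11.] z5-95 [84. 98.]
top [308, 172, 4, 9, 17] world [ 0.5373 -0.1396  0.0939] local [ 3.5 22.6 93.9] x5-95 [-34.  25.] z5-95 [ 10. 302.]
```

View pics/top14zz.png

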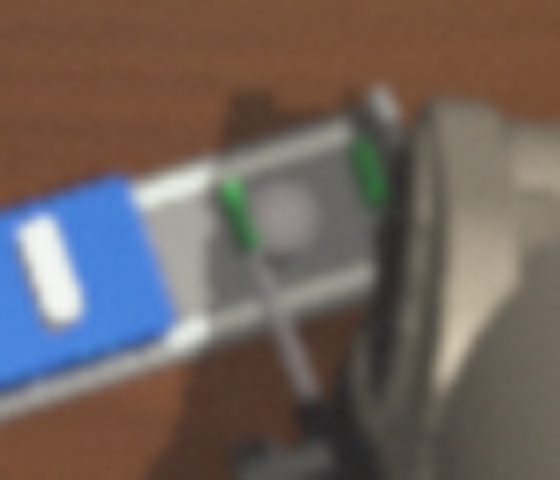

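View pics/side14zz.png

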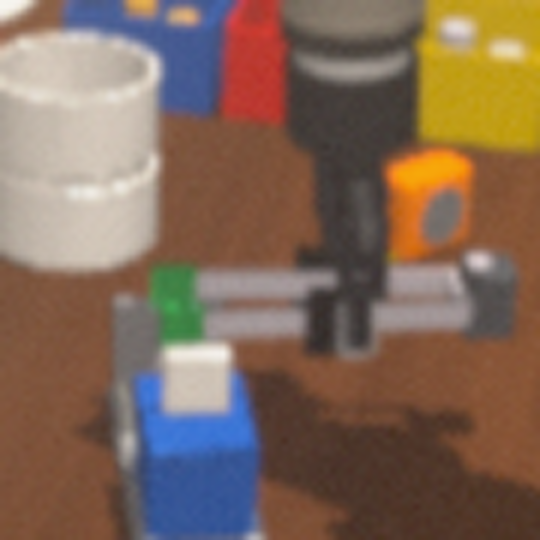

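The pads straddle the ball with their mid at y of about -2 mm, as predicted. Small correction and final descent.

Emit:
{"op": "apply_moves", "data": {
  "increments": [52,-1,-2,8,0,52,0,-1,10,-0.3,52,0,0,10,0,52,1,0,7,0,52,0,0,0,0]
}}

```text
t: 21.75
eef_pos: [0.4475, -0.198, -0.0008]
tool_rot: [0.014, 0.987, 0.16, -0.021]
contact_force: [0.1, 0.7, -0.7]
gripper_width: 0.613
```

```bash
python3 -c "
from h import *
g=k2w(-.1031,-.0044);go([*g,-.005],18.4);snap('top','top15');snap('side','side15')
pads('15',{'side':(230,100,310,190),'top':(270,100,380,220)},18.4,[*KO,0])
im=np.load('top15.npz')['im'];cv2.imwrite('pics/top15zz.png',cv2.resize(im[150:210,280:350],None,fx=8,fy=8,interpolation=2))
im=np.load('side15.npz')['im'];cv2.imwrite('pics/side15zz.png',cv2.resize(im[110:200,230:320],None,fx=6,fy=6,interpolation=2))
"
```

```text
t 21.75 tcp [ 0.4475 -0.198  -0.0008] yaw 18.43 tilt z [-0.0364 -0.0337 -0.9988] F [ 0.1  0.7 -0.7] w 52.4 keeper xy [-100.8   -5.4]
tool mm [-2.1 -1.1  4.3] roll 0.03
side [255, 163, 7, 5, 28] world [ 0.5521 -0.1838  0.0588] local [  1.3 -25.3  58.8] x5-95 [-10.  12.] z5-95 [53. 65.]
top [322, 170, 3, 6, 10] world [ 0.5538 -0.1832  0.0606] local [  4.7 -25.   60.6] x5-95 [-1. 12.] z5-95 [50. 64.]
top [306, 175, 4, 7, 14] world [ 0.537  -0.1373  0.0613] local [ 3.3 24.7 61.3] x5-95 [-6. 15.] z5-95 [37. 65.]
```

View pics/top15zz.png

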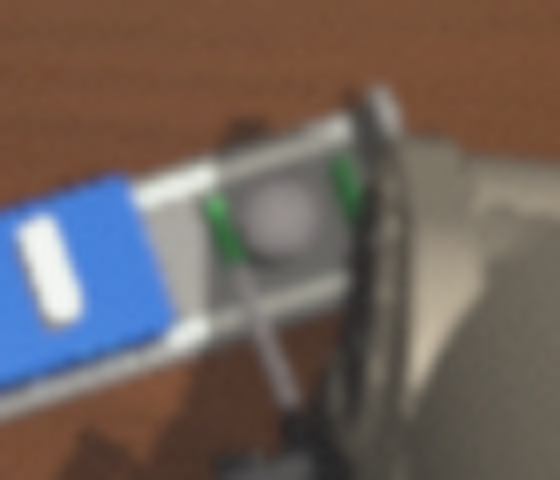

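View pics/side15zz.png

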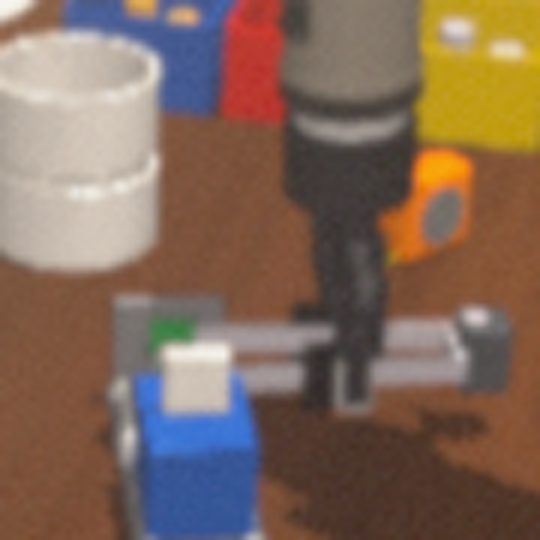

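Pads are at y of about ±25, mid -0.2, and their tops at 61 mm put the centre near 48 mm. I'll lower 3 mm and close on the ball.

Emit:
{"op": "apply_moves", "data": {
  "increments": [52,-2,0,3,0,52,0,0,0,0,50,0,0,0,0,48,0,0,0,0,44,0,0,0,0,40,0,0,0,0,38,0,0,0,0,38,0,0,0,0,38,0,0,0,0],
  "squeeze": 25
}}

```text
t: 22.98
eef_pos: [0.4465, -0.199, -0.0023]
tool_rot: [0.014, 0.987, 0.16, -0.019]
contact_force: [-0.3, 0.8, 0.0]
gripper_width: 0.534
```

```bash
python3 -c "
from h import *
g=k2w(-.1031,-.0044);go([*g,-.005],18.4);snap('top','top16');snap('side','side16')
pads('16',{'side':(230,100,310,190),'top':(270,100,380,220)},18.4,[*KO,0])
im=np.load('top16.npz')['im'];cv2.imwrite('pics/top16zz.png',cv2.resize(im[150:210,280:350],None,fx=8,fy=8,interpolation=2))
"
```

```text
t 22.98 tcp [ 0.4465 -0.199  -0.0023] yaw 18.43 tilt z [-0.0337 -0.0345 -0.9988] F [-0.3  0.8  0. ] w 45.6 keeper xy [-102.2   -6.1]
tool mm [-0.8 -1.7  2.7] roll 0.03
side [256, 164, 7, 3, 12] world [ 0.5471 -0.1787  0.0624] local [ -0.1 -17.8  62.4] x5-95 [-12.   9.] z5-95 [57. 64.]
top [320, 172, 3, 6, 11] world [ 0.5488 -0.1783  0.0615] local [  1.  -18.   61.5] x5-95 [-6.  8.] z5-95 [52. 64.]
top [309, 175, 3, 7, 11] world [ 0.5391 -0.144   0.058 ] local [ 3.4 17.4 58. ] x5-95 [-70.   9.] z5-95 [ 50. 592.]
```

View pics/top16zz.png

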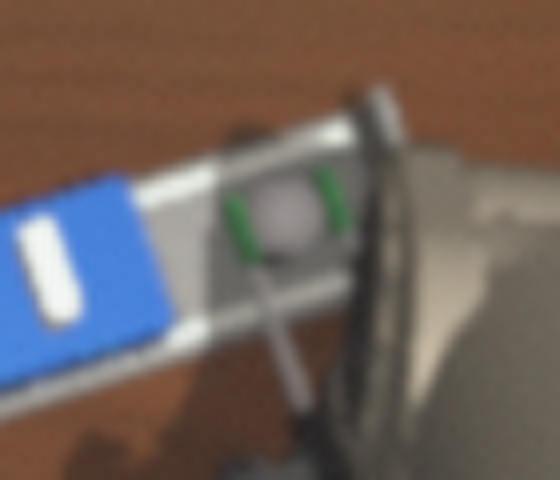

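The opening is 45.6 mm and the pads sit at ±18 mm, so the tongs are closed on the ball. Lifting gently.

Emit:
{"op": "apply_moves", "data": {
  "increments": [38,0,0,-4,0,38,0,0,-8,0,38,0,0,-12,0,38,0,0,-16,0,38,0,0,-10,0,38,0,0,0,0]
}}

```text
t: 23.82
eef_pos: [0.4486, -0.1976, 0.0519]
tool_rot: [0.015, 0.987, 0.16, -0.019]
contact_force: [0.6, 0.1, -2.8]
gripper_width: 0.538
```

```bash
python3 -c "
from h import *
go(None);snap('top','top17');snap('side','side17')
pads('17',{'side':(230,100,310,190),'top':(270,100,380,220)},18.4,[*KO,0])
im=np.load('side17.npz')['im'];cv2.imwrite('pics/side17zz.png',cv2.resize(im[100:200,230:320],None,fx=6,fy=6,interpolation=2))
"
```

```text
t 23.82 tcp [ 0.4486 -0.1976  0.0519] yaw 18.4 tilt z [-0.0326 -0.0351 -0.9989] F [ 0.6  0.1 -2.8] w 46.0 keeper xy [-99.7  -5.4]
side [256, 151, 7, 3, 14] world [ 0.5451 -0.177   0.1154] local [ -2.4 -18.3 115.4] x5-95 [-10.   8.] z5-95 [113. 120.]
side [256, 156, 8, 7, 44] world [ 0.5353 -0.144   0.1061] local [ -0.5  17.3 106.1] x5-95 [-11.  10.] z5-95 [ 96. 117.]
top [323, 167, 3, 7, 13] world [ 0.5508 -0.1777  0.1142] local [  3.8 -18.1 114.2] x5-95 [-4. 18.] z5-95 [ 68. 118.]
top [311, 171, 3, 7, 11] world [ 0.5393 -0.1433  0.113 ] local [  3.5  18.2 113. ] x5-95 [-5. 11.] z5-95 [102. 116.]
```

View pics/side17zz.png

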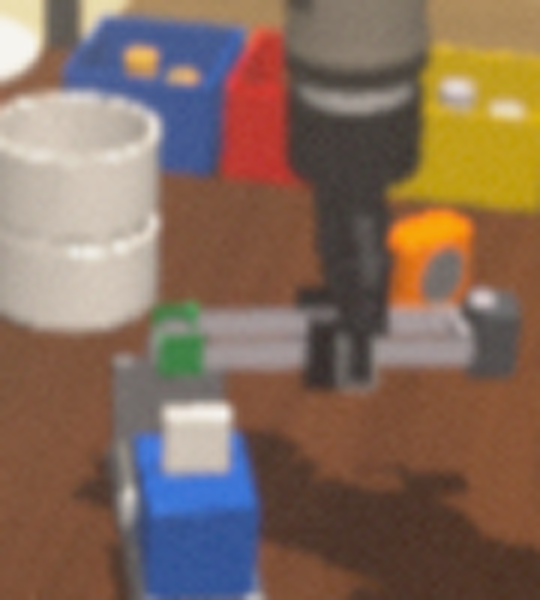

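The ball is up with the pads (grey between them) and the weight reads -2.8 N. Continuing up.

Emit:
{"op": "apply_moves", "data": {
  "increments": [38,0,0,-8,0,38,0,0,-14,0,38,0,0,-18,0,38,0,0,-20,0,38,0,0,-20,0,38,0,0,-18,0,38,0,0,-10,0,38,0,0,0,0,38,0,0,0,0]
}}

```text
t: 25.05
eef_pos: [0.4506, -0.1928, 0.1649]
tool_rot: [0.014, 0.987, 0.16, -0.021]
contact_force: [0.5, 0.0, -2.6]
gripper_width: 0.532
```

```bash
python3 -c "
from h import *
go(None);snap('top','top18');snap('side','side18')
pads('18',{'side':(230,80,310,190),'top':(270,100,380,220)},18.4,[*KO,0])
im=np.load('side18.npz')['im'];cv2.imwrite('pics/side18zz.png',cv2.resize(im[80:210,230:330],None,fx=4,fy=4,interpolation=2))
z=np.load('top18.npz');cv2.imwrite('pics/top18zz.png',cv2.resize(z['im'][140:220,260:360],None,fx=6,fy=6,interpolation=2))
L=(world('top',z['d'])-[*KO,0])@np.c_[[*AX,0],[*AY,0],[0,0,1]]*1000
m=(abs(L[...,0]-4)<12)&(abs(L[...,1])<12)
print('between pads z',np.median(L[m],0),np.percentile(L[m][:,2],[10,90]))
fin=(L[...,2]>98)&(L[...,2]<118)&(abs(L[...,0])<30)&(L[...,1]>70)&(L[...,1]<130);print('fin',np.median(L[fin],0),fin.sum())
"
```

```text
t 25.05 tcp [ 0.4506 -0.1928  0.1649] yaw 18.43 tilt z [-0.0364 -0.0337 -0.9988] F [ 0.5  0.  -2.6] w 45.5 keeper xy [-96.3  -1.5]
side [256, 121, 7, 2, 11] world [ 0.5486 -0.1749  0.2275] local [  2.2 -13.8 227.5] x5-95 [-6. 12.] z5-95 [223. 231.]
side [256, 125, 8, 7, 51] world [ 0.5393 -0.1402  0.2196] local [  5.4  21.5 219.6] x5-95 [-7. 16.] z5-95 [209. 229.]
top [328, 157, 4, 8, 16] world [ 0.5538 -0.1719  0.2266] local [  8.3 -13.9 226.6] x5-95 [-1. 16.] z5-95 [223. 229.]
top [315, 162, 4, 8, 14] world [ 0.5399 -0.1382  0.2267] local [  5.8  22.  226.7] x5-95 [-3. 14.] z5-95 [217. 230.]
between pads z [  3.89524617   1.21991419 219.28298273] [ 10.07346294 225.75665172]
fin [9.37425555e-02 9.50274253e+01 1.06920581e+02] 56
```

View pics/side18zz.png

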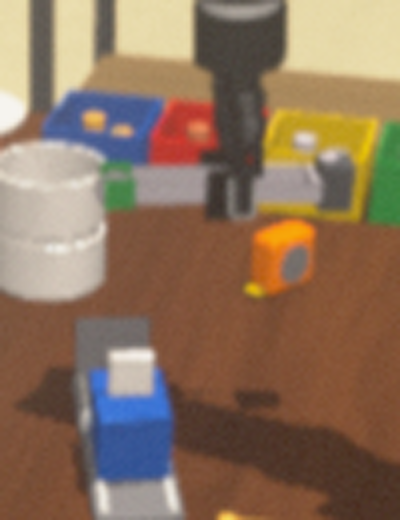

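View pics/top18zz.png

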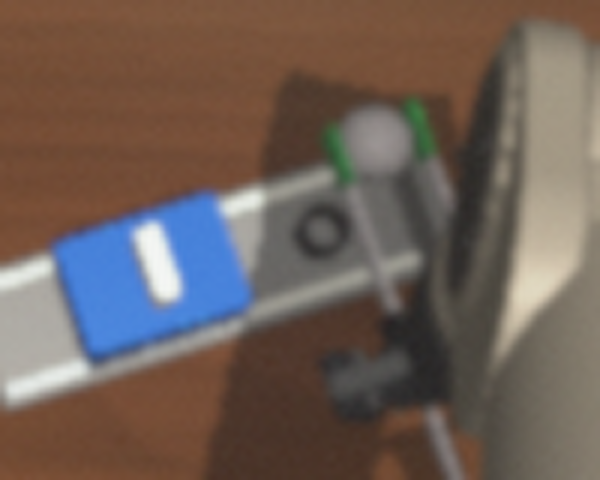

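The top view shows the ball between the green pads, with the empty black seat ring at about (314,178). The ball is at z of about 0.21, the seat is at 0.046, and the cap reads 95 mm. I'll let it settle and hand in.

Emit:
{"op": "apply_moves", "data": {
  "increments": [38,0,0,0,0,38,0,0,0,0,38,0,0,0,0,38,0,0,0,0]
}}

```text
t: 25.65
eef_pos: [0.4497, -0.1926, 0.1635]
tool_rot: [0.013, 0.987, 0.16, -0.022]
contact_force: [-0.3, 0.4, -2.5]
gripper_width: 0.537
```

```bash
python3 -c "
from h import *
go(None);print(abs(get_obs()['joint_vel']).max());print(hand_in())"
```

```text
t 25.65 tcp [ 0.4497 -0.1926  0.1635] yaw 18.44 tilt z [-0.0392 -0.0328 -0.9987] F [-0.3  0.4 -2.5] w 45.9 keeper xy [-97.  -1.]
0.0021883552875493957
the job is handed in; nothing more can be done
None
```

The dust cap is fully off at its end stop, and the tongs are holding the ball about 16–17 cm above its empty seat. I handed the job in at 25.65 s; it reported no verdict.

**Last checks:**
- **Cap:** its fin measured 95 mm along the keeper after the lift.
- **Ball:** it sits between the green pads, and the seat ring below shows empty. The grip opening was 45.9 mm against the 46 mm expected on the ball.
- **Stillness:** the arm was still, and the force on the tool was about 2.5 N downward, roughly the weight of tongs plus ball.
- **Contact with the ball:** in the pictures only the tong pads were near it.
- **Other things:** none of my moves touched them, but I did not measure their positions again at the end.

**What disagreed or went wrong:**
- **Finger height:** the real finger ends stood about 30 mm above the reported tool point. My first pinch at the fin therefore closed above it without touching. I measured the offset in the pictures and allowed for it afterwards.
- **Tongs grip:** the first grip was too high and too far forward, so the head of the tongs sagged. I set them back flat in place, gripped again about 7 mm lower and about 7 mm further back, and they carried level.
- **Tool tilt:** the tool drifted about 3° from vertical over the job. I corrected for it when lining up on the ball.

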